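Pack the leatherworker's kit chest

TASK

Pack the kit chest for a fitting: lift its lid right back until it rests on its stop; slide every template there is up out of the plywood rack and lower it, not drop it, upright to the bottom of a foam slot of its own; and put the skiving knife and the glue brush, whichever are out on the bench, in the chest's tray. When all is in, lower the lid until it is shut, without letting it fall, and leave the other things on the bench where they are.

Things in the scene. Friction and masses are not known exactly. Their poses are not given: they have to be found in the camera images.
- chest: Dark brown studded kit chest, fixed; 166 deep (x), 316 wide (y), walls 8 thick, rim 125 above the bench. Origin: middle of its underside; x points to the hinge at the back, y to its left seen from the robot, z up; its front, with the bar, faces the robot. Inside: on the +y side a grey foam block (top 70 above the bench) with three slots for templates; on the -y side the tool tray.
- lid (a joint): Angle of the chest's lid about its hinge: 0 shut, 1.8 rad fully back on its stop. Lid 12 thick, 0.4 kg, no catch; the hinge is nearly free, so the lid falls shut if let go below about 1.5 rad and falls back on its stop by itself beyond 1.6 rad.
- lid_bar (a point): Middle of the round brass bar handle on the lid's front edge: bar 10 in diameter, parallel to the chest's y axis, 100 clear between its two end posts, 38 in front of the lid's front edge, 33 of free space behind it. It moves with the lid, on a circle about the hinge: shut, it lies 204 in front of the hinge line and 6 above it.
- lid_hinge (a point): Middle of the hinge line at the back rim of the chest, 125 above the bench; the hinge axis is the chest's y axis.
- slot_a (a point): Middle of the bottom of the foam slot at chest y = 0.115, 10 above the bench. The slots run along the chest's x over its whole inner depth of 150, are 12 wide and 60 deep, with 5 mm bevels at the mouth (70 above the bench). A template standing in a slot ends 10 below the rim. Axes of this point as the chest's.
- slot_b (a point): The same for the slot at chest y = 0.068.
- slot_c (a point): The same for the slot at chest y = 0.021.
- tray (a point): Middle of the tool tray's cream floor, 72 above the bench and 53 below the rim: 150 along the chest's x by 129 along its y (chest y from -0.150 to -0.021), parted from the foam by a thin wooden wall whose top is 85 above the bench. Tools fit lengthwise along x.
- rack: Plywood rack, fixed; 112 (x) by 210 (y), 62 tall. Origin: middle of its underside. Two slotted cheeks hold up to four templates upright side by side, at its y = -0.072, -0.024, 0.024, 0.072, in grooves 9 wide and 52 deep. They stand on its floor, 10 above the bench; top edges 115 above the bench, 53 free above the cheeks. They come out only straight up.
- template_white: White leather-cutting template: rigid rectangular board 90 wide, 105 tall, 6 thick, 65 g (a third more or less), with dark cut-outs that can be ignored. Origin: middle of its lower edge; x along its width, y through its thickness, z up to its top edge. Stands in one of the rack's grooves, width along the rack's x. May be absent.
- template_amber: Amber leather-cutting template: rigid rectangular board 90 wide, 105 tall, 6 thick, 65 g (a third more or less), with dark cut-outs that can be ignored. Origin: middle of its lower edge; x along its width, y through its thickness, z up to its top edge. Stands in one of the rack's grooves, width along the rack's x. May be absent.
- template_ply: Plywood leather-cutting template: rigid rectangular board 90 wide, 105 tall, 6 thick, 65 g (a third more or less), with dark cut-outs that can be ignored. Origin: middle of its lower edge; x along its width, y through its thickness, z up to its top edge. Stands in one of the rack's grooves, width along the rack's x. May be absent.
- template_blue: Blue leather-cutting template: rigid rectangular board 90 wide, 105 tall, 6 thick, 65 g (a third more or less), with dark cut-outs that can be ignored. Origin: middle of its lower edge; x along its width, y through its thickness, z up to its top edge. Stands in one of the rack's grooves, width along the rack's x. May be absent.
- knife: Skiving knife with a dark wooden handle, brass collar and short steel blade, 130 long, about 90 g, lying on the bench. Handle 18 wide, 18 tall; pinch it across y at own x = -0.020; the blade (24 wide) is at the +x end. Origin: middle of its length, on its underside; x along its length, z up. May be absent.
- brush: Glue brush with a red handle, steel ferrule and pale stiff bristles, 130 long, about 60 g, lying on the bench. Handle 18 wide, 16 tall; pinch it across y at own x = -0.020; the bristle end (26 wide) is at the +x end. Origin: middle of its length, on its underside; x along its length, z up. May be absent.
- glue_tub: White tub with a red lid, 84 across, 115 tall; stays where it is.
- varnish_tin: Green tin, 72 across, 120 tall; stays where it is.
- dye_bottle: Small amber bottle, 48 across, 95 tall; stays where it is.
- shears: Steel shears with black handles, 180 long, lying flat at the back; stay where they are.
- pincers: Pincers with yellow handles, 155 long, lying behind the rack; stay where they are.
- rivet_box: Blue carton, 100 by 150 by 45; stays where it is.
Mind the look-alikes: they are no part of the job. Leave any pink look-alike of the template_white alone.

How it is judged:
By the outcome, as a careful person would: the job done as asked, in the order asked, and still so for the second after the job is handed in, with the robot touching nothing.
Of template_white, template_amber, template_ply, template_blue only 2 to 3 are there at a start; the rules pass over those that are not, and their reading is None.
Of knife, brush only 1 to 2 are there at a start; the rules pass over those that are not, and their reading is None.
At some moment in a run one of knife, brush may be knocked a few centimetres aside while the robot is not near it.
It also fails if it takes over 210 s, if anything falls off the work surface, if the arm or the gripper's body presses on something with over 40 N, if the wrist force passes 120 N, or if a joint passes its speed limit or range.

ROBOT

A 7-joint arm with a two-finger parallel gripper is mounted at the origin on the work surface. World frame = base frame: x ahead of the robot, y to its left, z up, the work surface at z = 0. Lengths are in m, angles in rad, forces in N, time in s.
With the tool pointing down it reaches from about 0.4 to 0.875 m from the base axis. Payload 19.3 kg.
Tool frame: the origin (TCP) lies at the very end of the fingers, on their centre line; the grasp point (between the pads) lies 19 mm behind it; z points along the fingers, y is the line along which they close (so a half turn about z gives the same grasp; the last joint's range is limited). The gripper opens to 85 mm and grips with 20 to 120 N. Pads are 22 mm wide; open, the fingers measure 114 mm over their backs; the gripper's body (76 mm by 85 mm) begins 54 mm behind the grasp point. The pads swing forward as they close: fully open they stand 13 mm farther back than shut.
Start: joints at [1.102, 0.521, -0.036, 1.599, 0.021, 1.021, -0.113], TCP at [0.243, -0.576, 0.231] pointing down, gripper open.
Joint ranges: [-2.91, 2.91], [-0.3, 2.13], [-1.5, 1.42], [0.17, 2.43], [-1.26, 4.41], [0.16, 1.93], [-2.52, 2.52]. Speed limits (rad/s): [1.89, 1.89, 2.39, 2.39, 3.01, 3.01, 3.01].

INTERFACE

Orientations are given as [roll, pitch, yaw] about the fixed x, y, z axes, in that order (R = Rz(yaw) Ry(pitch) Rx(roll)).
In Python, from workcell import monitor, optics, workorder gives the robot as it stands.
- The arm moves only by the tool apply_moves, never from a script. Its arguments are lists of equal length, an entry for each row: "linear": the shift along the tool's x, y, z each as a share of 0.1 m, from -1 to 1, a list of three; "delta_rot": the turn, a rotation vector about the tool's x, y, z each as a share of 120 degrees, from -1 to 1, a list of three. A call has exactly 5 rows; each row is the pose to reach, as a shift and turn from the pose commanded when the call began, along the tool's axes at that moment; what a row does not reach only later rows make up. A row lasts 1/12 s, in which the tool goes at most 41.7 mm and 7.16 degrees, less where a joint would pass 70% of its speed; a pose out of reach is approached as far as the arm can. A call with a number of a shift or a turn outside -1 to 1 is refused whole. A call with a gripper value outside its range is refused whole. "gripper" is the opening, from -1 (shut) to 1 (fully open), set as the call begins (left out, the last holds). The fingers move at their own pace and stop on an object; "force" is the grip in N (left out, the last holds). Time passes only in rows, so rows that repeat a pose let the fingers close, or fill a call up. It gives the time, the measured TCP pose, the force, the opening and the grip force at its end, in the units of the state.
- monitor.observe(): the state, without advancing time (a new reading comes with each control period).
- optics.grab_frame(name): name is "side" or "top" or "wrist"; returns (picture, depth): 400x640x3 uint8, red, green, blue; 400x640 float32, m along the optical axis (not along the pixel's ray), 0 where there is no reading.
- optics.camera_info(name): a dict with "fx", "fy", "cx", "cy" (pixels), "rvec" (rotation vector, rad) and "tvec" (3), from world to camera coordinates, as OpenCV has them; the wrist camera has in their place "T_tool_cam" (4x4, takes a point from camera to tool coordinates, whose origin is the TCP and whose axes are the flange's). Camera axes: x right, y down, z forward; pixel columns grow to the right and rows downward; lengths in m; the calibration is good to about 2 mm. A picture is of the moment at which its call begins: read the wrist's pose just before it. camera_info takes no time and is no camera call.
- workorder.job_done(): hands the job in; it is judged then, once.
The state is a dict: "clock": time; "qpos": joint angles; "qd": joint speeds; "joint_efforts": joint torques, N m; "position": TCP position; "tool_rot": TCP orientation; "force": force on the tool from outside, world axes, zero at the start; "moment": the same for the moment, N m; "grip_width": finger opening in m; "finger_force": force on a finger pad.
Only numpy, scipy, OpenCV 4.12 (cv2) and the standard library are available. Lean on these libraries where they do the work, as an engineer would, in place of code of your own. Each camera call takes 0.05 s, during which the arm holds its last target. There are 200 camera calls.

## Working session

There is one attempt and no reset: what is moved stays moved. The work goes in short steps, Python scripts to look and compute and a tool call to move; the robot and the scene stay as the last step left them, time stands still between calls to the robot, and variables do not carry over. Pictures are saved under pics/ and viewed, at most 14 in all, crops included, and the job is handed in when it is done.

Besides the shell and the picture viewer there is one more tool, called after "Request:" as name(argument=value, ...) on one line, values as JSON. apply_moves: Moves the arm, as the interface text tells. Its arguments: {"type":"object","properties":{"linear":{"type":"array"},"delta_rot":{"type":"array"},"gripper":{"type":"number"},"force":{"type":"number"}},"required":["linear","delta_rot"]}

```bash
ls; mkdir -p pics; python3 - <<'E'
from workcell import monitor, optics
import cv2,numpy as np
s=monitor.observe(); print({k:np.round(v,3) for k,v in s.items()})
for n in("top","side"):
    im,d=optics.grab_frame(n); cv2.imwrite(f"pics/{n}0.png",im[:,:,::-1]); np.save(f"pics/{n}0.npy",d); 
    print(n,optics.camera_info(n))
print(optics.camera_info("wrist"))
E
```

```text
pics
{'clock': np.float64(0.0), 'qpos': array([ 1.102,  0.522, -0.036,  1.6  ,  0.021,  1.021, -0.113]), 'qd': array([ 0.   , -0.001, -0.001, -0.   ,  0.001, -0.001,  0.001]), 'joint_efforts': array([ 0.0000e+00, -9.2713e+01,  1.9800e+00, -3.6993e+01,  1.8000e-02,
        8.0000e-03, -0.0000e+00]), 'position': array([ 0.243, -0.576,  0.231]), 'tool_rot': array([-3.14 ,  0.   ,  0.399]), 'force': array([ 0.034, -1.423,  0.164]), 'moment': array([-0.081, -0.052, -0.001]), 'finger_force': np.float64(0.0), 'grip_width': np.float64(0.086)}
top {'fx': 382.20657584218867, 'fy': 382.20657584218867, 'cx': 320.20699392856125, 'cy': 201.0830915806683, 'rvec': array([ 2.18215709, -2.15345678,  0.13335042]), 'tvec': array([-0.01615386,  0.54905971,  1.4243419 ])}
side {'fx': 464.41045294215536, 'fy': 464.41045294215536, 'cx': 324.62006406932994, 'cy': 195.32577569974828, 'rvec': array([ 0.62813857, -2.59538595,  1.26927609]), 'tvec': array([0.46281711, 0.23894887, 1.59853274])}
{'fx': 310.2827637004786, 'fy': 310.2827637004786, 'cx': 314.1857242067324, 'cy': 192.19791567772003, 'T_tool_cam': array([[ 5.92849175e-04, -9.57364339e-01, -2.88882625e-01,
         7.33066479e-02],
       [ 9.99999544e-01,  7.83687158e-04, -5.44945314e-04,
        -4.13234204e-04],
       [ 7.48104814e-04, -2.88882171e-01,  9.57364367e-01,
        -1.42806360e-01],
       [ 0.00000000e+00,  0.00000000e+00,  0.00000000e+00,
         1.00000000e+00]])}
```

View pics/top0.png

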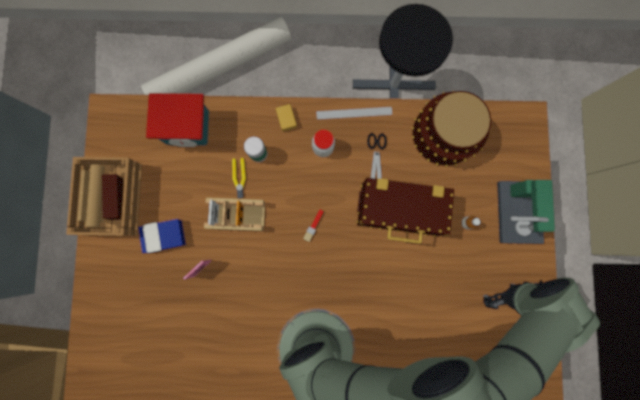

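View pics/side0.png

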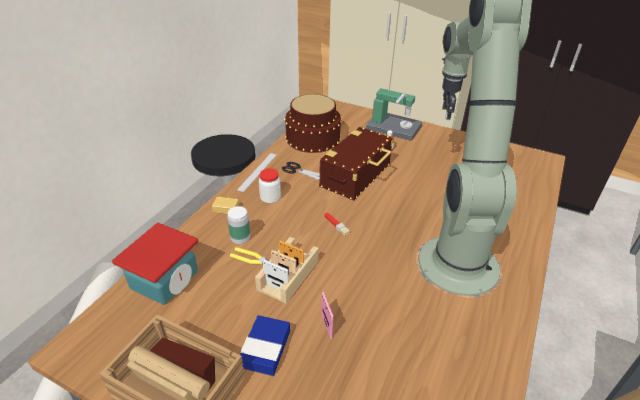

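```bash
cat > h.py <<'E'
import numpy as np, cv2
from scipy.spatial.transform import Rotation as R
from workcell import monitor, optics
def cam(n,s=None):
    c=optics.camera_info(n)
    K=np.array([[c['fx'],0,c['cx']],[0,c['fy'],c['cy']],[0,0,1]])
    if n=='wrist':
        s=s or monitor.observe(); T=np.eye(4); T[:3,:3]=R.from_euler('xyz',s['tool_rot']).as_matrix(); T[:3,3]=s['position']
        T=T@c['T_tool_cam']
    else:
        W=np.eye(4); W[:3,:3]=R.from_rotvec(c['rvec']).as_matrix(); W[:3,3]=c['tvec']; T=np.linalg.inv(W)
    return K,T
def grab(n,tag=None):
    s=monitor.observe(); im,d=optics.grab_frame(n); K,T=cam(n,s)
    if tag: cv2.imwrite(f'pics/{tag}.png',im[:,:,::-1])
    return im,d,K,T
def cloud(d,K,T):
    v,u=np.mgrid[:d.shape[0],:d.shape[1]]
    p=np.stack([(u-K[0,2])/K[0,0]*d,(v-K[1,2])/K[1,1]*d,d],-1)
    w=p@T[:3,:3].T+T[:3,3]; w[d<=0]=np.nan; return w
def ray(uv,z,K,T):
    uv=np.atleast_2d(uv).astype(float)
    r=np.c_[(uv-K[:2,2])/[K[0,0],K[1,1]],np.ones(len(uv))]@T[:3,:3].T
    return T[:3,3]+r*((z-T[2,3])/r[:,2])[:,None]
def proj(p,K,T):
    q=(np.atleast_2d(p)-T[:3,3])@T[:3,:3]; q=q@K.T; return q[:,:2]/q[:,2:]
def rect(pts):
    (c,wh,a)=cv2.minAreaRect(pts[:,:2].astype(np.float32)*1000); return np.round(c,1),np.round(wh,1),round(a,1)
def hsv(im): return cv2.cvtColor(im,cv2.COLOR_RGB2HSV)
def todelta(target,rot=None):
    s=monitor.observe(); Rm=R.from_euler('xyz',s['tool_rot'])
    d=Rm.inv().apply(np.array(target)-s['position'])/0.1
    r=(Rm.inv()*R.from_euler('xyz',rot)).as_rotvec()/np.deg2rad(120) if rot is not None else None
    return np.round(d,3), r
E
python3 - <<'E'
from h import *
im=cv2.imread('pics/top0.png')[:,:,::-1]; d=np.load('pics/top0.npy'); K,T=cam('top'); w=cloud(d,K,T); H=hsv(im)
z=w[...,2]
def box(u0,u1,v0,v1):
    m=np.zeros(d.shape,bool); m[v0:v1,u0:u1]=1; return m
m=box(345,465,170,245)&(z>.115)&(z<.16); print('lid',rect(w[m]),np.nanmedian(z[m]))
m=box(195,275,190,240)&(z>.045); print('rack',rect(w[m]))
m2=box(195,275,190,240)&(z>.045)&(z<.07); print('rackcheeks',rect(w[m2]))
m=box(195,275,190,240)&(z>.095)&(z<.13); n,l=cv2.connectedComponents(m.astype(np.uint8))
for i in range(1,n):
    q=l==i
    if q.sum()>8: print('tmpl',rect(w[q]),np.median(z[q]),np.median(im[q],0),np.argwhere(q).mean(0))
m=box(295,335,200,250)&(H[...,1]>170)&((H[...,0]<5)|(H[...,0]>174)); print('brush handle',m.sum(),rect(w[m]),np.nanmedian(z[m]))
for n in('top','side'):
    K,T=cam(n); print(n,T[:3,3])
a=cv2.resize(im[165:255,185:465],None,fx=2.85,fy=2.85,interpolation=2)
s=cv2.imread('pics/side0.png')[:,:,::-1]; b=cv2.resize(s[120:345,230:400],None,fx=1.5,fy=1.5,interpolation=2)
c=np.zeros((600,798,3),np.uint8); c[:a.shape[0],:a.shape[1]]=a[:,:798]; c[257:257+338,:255]=b[:338]
cv2.imwrite('pics/crop1.png',c[:,:,::-1])
E
```

```text
lid (array([ 505.9, -316.5]), array([316.8, 213.2]), 83.5) 0.1373506991789002
rack (array([493.4, 312.3]), array([210.7, 112.5]), 88.5)
rackcheeks (array([493.4, 312.3]), array([210.7, 112.5]), 88.5)
tmpl (array([493.9, 383.9]), array([ 8.1, 88.9]), 89.3) 0.11263352584354025 [147.5 143.5 137.5] [212.42682927 210.73170732]
tmpl (array([494. , 336.2]), array([ 7.8, 89.6]), 88.5) 0.11233440878869172 [145.5 117.   82. ] [213.06756757 224.10810811]
tmpl (array([493.5, 287.7]), array([ 7., 87.]), 87.8) 0.11297701040106334 [152.  100.5  33.5] [213.02702703 237.54054054]
brush handle 69 (array([483. ,   2.9]), array([15.5, 66.8]), 64.8) 0.01567467038757009
top [0.38501862 0.00439794 1.47723345]
side [-0.06417166  1.20952486  1.1659909 ]
```

View pics/crop1.png

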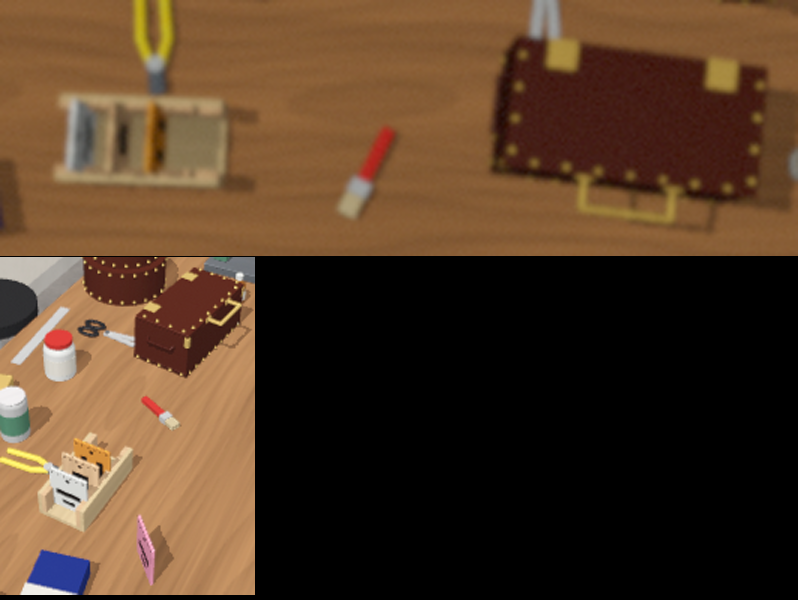

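```bash
python3 - <<'E'
from h import *
im=cv2.imread('pics/top0.png')[:,:,::-1]; d=np.load('pics/top0.npy'); K,T=cam('top'); w=cloud(d,K,T); z=w[...,2]
m=np.zeros(d.shape,bool); m[170:250,345:465]=1; m&=(z>.118)&(z<.16)
k=cv2.morphologyEx(m.astype(np.uint8),cv2.MORPH_OPEN,np.ones((7,7),np.uint8))>0
c,wh,a=rect(w[k]); print('lid',c,wh,a)
q=w[k]; yaw=np.deg2rad(a-90); ex=np.array([np.cos(yaw),np.sin(yaw)]); ey=np.array([-ex[1],ex[0]])
b=m&~k; l=(w[...,:2]-c/1000)@np.c_[ex,ey]
b&=(l[...,0]<-.11); print('bar local x,y range',np.percentile(l[b],[0,50,100],0),np.median(z[b]))
hinge=c/1000+.083*ex; print('hinge',hinge)
bar=hinge-.204*ex; print('bar',bar, 'delta to above bar', todelta([*bar,.212],[np.pi,0,yaw+np.pi/2]))
E
```

```text
lid [ 525.1 -318.7] [316.4 173.8] 83.7
bar local x,y range [[-0.12612866 -0.05667232]
 [-0.12051977  0.00111684]
 [-0.11028088  0.06015923]] 0.13522603741448225
hinge [ 0.60759876 -0.32780795]
bar [ 0.40483072 -0.30542215] delta to above bar (array([ 2.545, -1.86 ,  0.19 ]), array([-4.49903554e-04, -2.11638833e-04, -5.07085887e-01]))
```

Request:
apply_moves(linear=[[0,0,0],[0,0,0],[0,0,0],[0,0,0],[0,0,0]], delta_rot=[[0,0,-0.05],[0,0,-0.1],[0,0,-0.15],[0,0,-0.2],[0,0,-0.25]], gripper=-0.3)

```text
clock: 0.52
position: [0.2426, -0.5758, 0.231]
tool_rot: [-3.141, -0.0, 0.928]
force: [0.1, 0.0, -0.4]
grip_width: 0.0299
finger_force: 0.0
```

Request:
apply_moves(linear=[[0,0,0],[0,0,0],[0,0,0],[0,0,0],[0,0,0]], delta_rot=[[0,0,-0.05],[0,0,-0.1],[0,0,-0.15],[0,0,-0.2],[0,0,-0.255]])

```text
clock: 0.93
position: [0.2426, -0.5758, 0.231]
tool_rot: [-3.141, -0.0, 1.461]
force: [-0.4, 0.9, 0.0]
grip_width: 0.0296
finger_force: 0.0
```

Request:
apply_moves(linear=[[0.2,0.09,0],[0.4,0.18,0],[0.6,0.27,0],[0.8,0.36,0],[0.96,0.44,0]], delta_rot=[[0,0,0],[0,0,0],[0,0,0],[0,0,0],[0,0,0]])

```text
clock: 1.35
position: [0.2979, -0.4841, 0.2311]
tool_rot: [-3.141, -0.001, 1.457]
force: [-0.0, -0.5, 0.6]
grip_width: 0.0298
finger_force: 0.0
```

Request:
apply_moves(linear=[[0.2,0.09,0],[0.4,0.18,0],[0.6,0.27,0],[0.8,0.36,0],[0.96,0.44,0]], delta_rot=[[0,0,0],[0,0,0],[0,0,0],[0,0,0],[0,0,0]])

```text
clock: 1.77
position: [0.3526, -0.3937, 0.2311]
tool_rot: [-3.141, -0.0, 1.457]
force: [0.7, 0.5, -0.0]
grip_width: 0.0299
finger_force: 0.0
```

Request:
apply_moves(linear=[[0.2,0.09,0],[0.4,0.18,0],[0.6,0.27,0],[0.8,0.36,0],[0.96,0.44,0]], delta_rot=[[0,0,0],[0,0,0],[0,0,0],[0,0,0],[0,0,0]])

```text
clock: 2.18
position: [0.4072, -0.3034, 0.2312]
tool_rot: [-3.141, -0.0, 1.457]
force: [0.8, 0.2, -0.6]
grip_width: 0.0299
finger_force: 0.0
```

```bash
python3 - <<'E'
from h import *
im,d,K,T=grab('wrist','w1'); w=cloud(d,K,T)
a=np.deg2rad(-6.3); ex=np.array([np.cos(a),np.sin(a)]); ey=np.array([-ex[1],ex[0]])
l=(w[...,:2]-[.6076,-.3278])@np.c_[ex,ey]; z=w[...,2]
m=(z>.12)&(z<.145)&(l[...,0]<-.185)&(l[...,0]>-.23); print(m.sum(),rect(w[m]),np.median(l[m],0),z[m].max())
m=(z>.12)&(z<.145)&(l[...,0]>-.18); print('lid',m.sum(),np.min(l[m],0),np.max(l[m],0),np.nanmedian(z[m]))
for t in np.arange(-.1,.11,.04):
    q=m&(abs(l[...,1]-t)<.005)
    print(t,l[q][:,0].min() if q.any() else None)
E
```

```text
2117 (array([ 412.3, -305.2]), array([119.6,  22.9]), 83.5) [-0.20171828  0.00904692] 0.13875836287981777
lid 64834 [-0.1798425  -0.15701448] [0.00308673 0.14346347] 0.13762992161068138
-0.1 -0.06247207390576344
-0.060000000000000005 -0.17959195122651497
-0.020000000000000004 -0.16534219559098157
0.01999999999999999 -0.16519018179859607
0.06 -0.17984249667579744
0.1 -0.16470958852893172
```

View pics/w1.png

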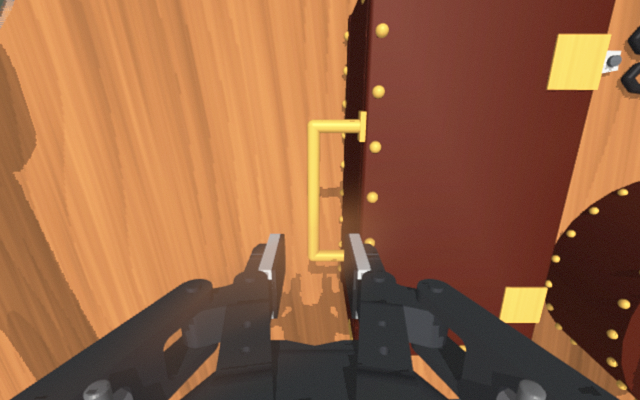

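Request:
apply_moves(linear=[[-0.02,-0.02,0.2],[-0.02,-0.02,0.4],[-0.02,-0.02,0.6],[-0.02,-0.02,0.7],[-0.02,-0.02,0.7]], delta_rot=[[0,0,0],[0,0,0],[0,0,0],[0,0,0],[0,0,0]])

```text
clock: 2.65
position: [0.4035, -0.3062, 0.1595]
tool_rot: [-3.139, -0.002, 1.457]
force: [0.4, -0.1, 0.0]
grip_width: 0.03
finger_force: 0.0
```

Request:
apply_moves(linear=[[0,0,0.12],[0,0,0.24],[0,0,0.36],[0,0,0.47],[0,0,0.47]], delta_rot=[[0,0,0],[0,0,0],[0,0,0],[0,0,0],[0,0,0]])

```text
clock: 3.07
position: [0.404, -0.3065, 0.1133]
tool_rot: [-3.14, -0.001, 1.456]
force: [0.3, 0.6, 0.5]
grip_width: 0.0299
finger_force: 0.0
```

Request:
apply_moves(linear=[[0,0,0],[0,0,0],[0,0,0],[0,0,0],[0,0,0]], delta_rot=[[0,0,0],[0,0,0],[0,0,0],[0,0,0],[0,0,0]], gripper=-1, force=25)

```text
clock: 3.48
position: [0.4058, -0.307, 0.1153]
tool_rot: [3.139, 0.001, 1.457]
force: [5.3, -0.8, -1.9]
grip_width: 0.0091
finger_force: 26.6
```

Request:
apply_moves(linear=[[0.02,0.02,-0.06],[0.02,0.03,-0.12],[0.02,0.03,-0.18],[0.02,0.04,-0.24],[0.02,0.05,-0.3]], delta_rot=[[0,0,0],[0,0,0],[0,0,0],[0,0,0],[0,0,0]])

```text
clock: 3.9
position: [0.4088, -0.3071, 0.1454]
tool_rot: [-3.141, 0.002, 1.455]
force: [-3.4, -10.8, -2.5]
grip_width: 0.0089
finger_force: 26.3
```

Request:
apply_moves(linear=[[0,0.016,-0.06],[0,0.032,-0.12],[0,0.048,-0.18],[0,0.064,-0.24],[0,0.08,-0.3]], delta_rot=[[0,0,0],[0,0,0],[0,0,0],[0,0,0],[0,0,0]])

```text
clock: 4.32
position: [0.4163, -0.308, 0.1752]
tool_rot: [-3.14, 0.002, 1.455]
force: [-5.0, -11.6, -1.1]
grip_width: 0.0086
finger_force: 26.0
```

Request:
apply_moves(linear=[[0,0.024,-0.056],[0,0.048,-0.112],[0,0.072,-0.168],[0,0.096,-0.224],[0,0.12,-0.28]], delta_rot=[[0,0,0],[0,0,0],[0,0,0],[0,0,0],[0,0,0]])

```text
clock: 4.73
position: [0.4276, -0.3093, 0.2032]
tool_rot: [-3.139, 0.002, 1.454]
force: [-8.7, -10.0, 1.0]
grip_width: 0.0091
finger_force: 25.9
```

Request:
apply_moves(linear=[[0,0.032,-0.052],[0,0.064,-0.104],[0,0.096,-0.156],[0,0.128,-0.208],[0,0.16,-0.26]], delta_rot=[[0,0,0],[0,0,0],[0,0,0],[0,0,0],[0,0,0]])

```text
clock: 5.15
position: [0.4428, -0.3111, 0.2292]
tool_rot: [-3.138, 0.002, 1.454]
force: [-14.1, -7.9, 6.5]
grip_width: 0.0088
finger_force: 26.1
```

Request:
apply_moves(linear=[[-0.02,0.02,-0.057],[-0.02,0.06,-0.104],[-0.02,0.1,-0.151],[-0.02,0.14,-0.198],[-0.02,0.18,-0.245]], delta_rot=[[0,0,0],[0,0,0],[0,0,0],[0,0,0],[0,0,0]])

```text
clock: 5.57
position: [0.4621, -0.3136, 0.2537]
tool_rot: [-3.14, 0.0, 1.456]
force: [-9.0, 0.3, 4.8]
grip_width: 0.0088
finger_force: 25.8
```

Request:
apply_moves(linear=[[0,0.046,-0.04],[0,0.092,-0.08],[0,0.138,-0.12],[0,0.184,-0.16],[0,0.23,-0.2]], delta_rot=[[0,0,0],[0,0,0],[0,0,0],[0,0,0],[0,0,0]])

```text
clock: 5.98
position: [0.4851, -0.3163, 0.2741]
tool_rot: [-3.14, 0.001, 1.456]
force: [-8.2, -0.3, 7.6]
grip_width: 0.009
finger_force: 26.2
```

Request:
apply_moves(linear=[[0,0.051,-0.033],[0,0.103,-0.066],[0,0.154,-0.1],[0,0.206,-0.132],[0,0.257,-0.165]], delta_rot=[[0,0,0],[0,0,0],[0,0,0],[0,0,0],[0,0,0]])

```text
clock: 6.4
position: [0.5113, -0.3193, 0.2906]
tool_rot: [3.142, 0.001, 1.456]
force: [-3.1, -0.4, 2.4]
grip_width: 0.0086
finger_force: 26.0
```

Request:
apply_moves(linear=[[0,0.056,-0.025],[0,0.112,-0.05],[0,0.168,-0.074],[0,0.224,-0.1],[0,0.28,-0.123]], delta_rot=[[0,0,0],[0,0,0],[0,0,0],[0,0,0],[0,0,0]])

```text
clock: 6.82
position: [0.5394, -0.3226, 0.3027]
tool_rot: [3.141, 0.001, 1.456]
force: [-1.0, -3.4, -3.5]
grip_width: 0.0086
finger_force: 26.1
```

Forces are small, so I carry on to the stop.

Request:
apply_moves(linear=[[0,0.059,-0.016],[0,0.118,-0.032],[0,0.177,-0.048],[0,0.236,-0.064],[0,0.295,-0.08]], delta_rot=[[0,0,0],[0,0,0],[0,0,0],[0,0,0],[0,0,0]])

```text
clock: 7.23
position: [0.5689, -0.326, 0.3104]
tool_rot: [3.141, 0.001, 1.456]
force: [-3.7, -2.3, 9.9]
grip_width: 0.0089
finger_force: 27.6
```

Request:
apply_moves(linear=[[0,0.06,-0.007],[0,0.12,-0.014],[0,0.18,-0.021],[0,0.24,-0.028],[0,0.303,-0.036]], delta_rot=[[0,0,0],[0,0,0],[0,0,0],[0,0,0],[0,0,0]])

```text
clock: 7.65
position: [0.5992, -0.3294, 0.3138]
tool_rot: [3.141, 0.001, 1.456]
force: [-0.6, -4.5, 1.9]
grip_width: 0.0089
finger_force: 26.7
```

Request:
apply_moves(linear=[[0,0.061,0.002],[0,0.122,0.004],[0,0.183,0.006],[0,0.244,0.008],[0,0.305,0.01]], delta_rot=[[0,0,0],[0,0,0],[0,0,0],[0,0,0],[0,0,0]])

```text
clock: 8.07
position: [0.6294, -0.333, 0.3123]
tool_rot: [3.141, 0.001, 1.456]
force: [-0.9, -4.7, -0.3]
grip_width: 0.0089
finger_force: 27.1
```

Request:
apply_moves(linear=[[0,0.07,0.011],[0,0.14,0.022],[0,0.2,0.034],[0,0.25,0.045],[0,0.29,0.054]], delta_rot=[[0,0,0],[0,0,0],[0,0,0],[0,0,0],[0,0,0]])

```text
clock: 8.48
position: [0.6585, -0.3362, 0.3065]
tool_rot: [3.141, 0.0, 1.456]
force: [-0.1, -5.1, 1.9]
grip_width: 0.0086
finger_force: 27.6
```

Request:
apply_moves(linear=[[0,0.01,0],[0,0.02,0.003],[0,0.02,0.003],[0,0.02,0.003],[0,0.02,0.003]], delta_rot=[[0,0,0],[0,0,0],[0,0,0],[0,0,0],[0,0,0]])

```text
clock: 8.9
position: [0.66, -0.3363, 0.3061]
tool_rot: [-3.141, 0.0, 1.456]
force: [-0.8, -5.1, 1.4]
grip_width: 0.0091
finger_force: 27.5
```

Request:
apply_moves(linear=[[0,0,0],[0,0,0],[0,0,0],[0,0,0],[0,0,0]], delta_rot=[[0,0,0],[0,0,0],[0,0,0],[0,0,0],[0,0,0]], gripper=-0.3)

```text
clock: 9.32
position: [0.6599, -0.3357, 0.3064]
tool_rot: [-3.141, -0.0, 1.457]
force: [0.0, -0.1, 0.2]
grip_width: 0.0298
finger_force: 0.0
```

Request:
apply_moves(linear=[[0,0,-0.15],[0,0,-0.3],[0,0,-0.45],[0,0,-0.6],[0,0,-0.6]], delta_rot=[[0,0,0],[0,0,0],[0,0,0],[0,0,0],[0,0,0]])

```text
clock: 9.73
position: [0.6605, -0.336, 0.3697]
tool_rot: [3.138, 0.001, 1.456]
force: [-0.3, -0.2, 1.2]
grip_width: 0.0299
finger_force: 0.0
```

```bash
python3 - <<'E'
from h import *
im,d,K,T=grab('top','top1'); w=cloud(d,K,T); z=w[...,2]
im2,d2,K2,T2=grab('side','side1')
c=np.vstack([cv2.resize(im[130:260,330:490],(640,300)) if 0 else cv2.resize(im[120:270,330:490],(320,300),interpolation=2),cv2.resize(im2[60:210,290:450],(320,300),interpolation=2)])
cv2.imwrite('pics/crop2.png',c[:,:,::-1])
s=monitor.observe(); print(s['position'],s['force'],s['qpos'].round(2))
E
```

```text
[ 0.65993637 -0.33585626  0.36661076] [-0.43548962 -0.16833562 -0.36346296] [ 0.56  0.66 -0.36  1.02  0.22  1.49  0.15]
```

View pics/crop2.png

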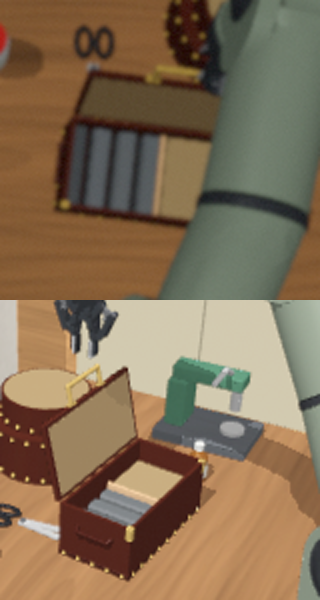

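Request:
apply_moves(linear=[[0.2,-0.08,0],[0.4,-0.16,0],[0.6,-0.24,0],[0.8,-0.32,0],[1,-0.394,0]], delta_rot=[[0,0,0],[0,0,0],[0,0,0],[0,0,0],[0,0,0]])

```text
clock: 10.25
position: [0.6313, -0.2311, 0.3654]
tool_rot: [-3.14, -0.0, 1.456]
force: [0.5, 0.0, 0.2]
grip_width: 0.0297
finger_force: 0.0
```

Request:
apply_moves(linear=[[0.2,-0.08,0],[0.4,-0.16,0],[0.6,-0.24,0],[0.8,-0.32,0],[1,-0.394,0]], delta_rot=[[0,0,0],[0,0,0],[0,0,0],[0,0,0],[0,0,0]])

```text
clock: 10.67
position: [0.6035, -0.1273, 0.3655]
tool_rot: [-3.14, -0.0, 1.456]
force: [0.5, -0.2, 1.0]
grip_width: 0.03
finger_force: 0.0
```

Request:
apply_moves(linear=[[0.2,-0.08,0],[0.4,-0.16,0],[0.6,-0.24,0],[0.8,-0.32,0],[1,-0.394,0]], delta_rot=[[0,0,0],[0,0,0],[0,0,0],[0,0,0],[0,0,0]])

```text
clock: 11.08
position: [0.5758, -0.0235, 0.3656]
tool_rot: [-3.14, 0.0, 1.456]
force: [0.4, -0.1, 0.4]
grip_width: 0.03
finger_force: 0.0
```

Request:
apply_moves(linear=[[0.2,-0.08,0.08],[0.4,-0.16,0.16],[0.6,-0.24,0.24],[0.8,-0.32,0.32],[1,-0.394,0.4]], delta_rot=[[0,0,0],[0,0,0],[0,0,0],[0,0,0],[0,0,0]])

```text
clock: 11.5
position: [0.548, 0.0802, 0.3253]
tool_rot: [-3.141, 0.0, 1.456]
force: [0.6, -0.1, -0.7]
grip_width: 0.0299
finger_force: 0.0
```

Request:
apply_moves(linear=[[0.2,-0.08,0.08],[0.4,-0.16,0.16],[0.6,-0.24,0.24],[0.8,-0.32,0.32],[1,-0.394,0.4]], delta_rot=[[0,0,0],[0,0,0],[0,0,0],[0,0,0],[0,0,0]])

```text
clock: 11.92
position: [0.5202, 0.184, 0.2854]
tool_rot: [-3.141, 0.0, 1.456]
force: [-0.3, -0.2, -0.3]
grip_width: 0.0298
finger_force: 0.0
```

Request:
apply_moves(linear=[[0.2,-0.08,0.08],[0.4,-0.16,0.16],[0.6,-0.24,0.24],[0.8,-0.32,0.32],[1,-0.394,0.37]], delta_rot=[[0,0,0],[0,0,0],[0,0,0],[0,0,0],[0,0,0]])

```text
clock: 12.33
position: [0.4923, 0.2876, 0.2479]
tool_rot: [-3.14, 0.001, 1.457]
force: [-0.2, 0.0, -0.1]
grip_width: 0.0296
finger_force: 0.0
```

Request:
apply_moves(linear=[[0,0,0],[0,0,0],[0,0,0],[0,0,0],[0,0,0]], delta_rot=[[0,0,-0.055],[0,0,-0.11],[0,0,-0.165],[0,0,-0.22],[0,0,-0.264]])

```text
clock: 12.75
position: [0.4929, 0.2868, 0.2486]
tool_rot: [-3.14, -0.0, 2.016]
force: [-0.8, 0.3, -0.8]
grip_width: 0.03
finger_force: 0.0
```

Request:
apply_moves(linear=[[0,0,0],[0,0,0],[0,0,0],[0,0,0],[0,0,0]], delta_rot=[[0,0,-0.055],[0,0,-0.11],[0,0,-0.165],[0,0,-0.22],[0,0,-0.264]])

```text
clock: 13.17
position: [0.4929, 0.2868, 0.2487]
tool_rot: [-3.141, -0.001, 2.569]
force: [0.5, -0.2, 0.4]
grip_width: 0.0301
finger_force: 0.0
```

Request:
apply_moves(linear=[[0,0,0],[0,0,0],[0,0,0],[0,0,0],[0,0,0]], delta_rot=[[0,0,-0.055],[0,0,-0.11],[0,0,-0.165],[0,0,-0.22],[0,0,-0.264]])

```text
clock: 13.58
position: [0.4929, 0.2868, 0.2487]
tool_rot: [-3.141, -0.001, 3.122]
force: [1.2, 0.7, -0.4]
grip_width: 0.0301
finger_force: 0.0
```

```bash
python3 - <<'E'
from h import *
def comps(m,w,im,mn=15):
    n,l=cv2.connectedComponents(m.astype(np.uint8))
    for i in range(1,n):
        q=l==i
        if q.sum()>mn: print(' ',q.sum(),rect(w[q]),np.median(w[q][:,2]).round(4),np.median(im[q],0))
im,d,K,T=grab('wrist','w2'); w=cloud(d,K,T); z=w[...,2]
print('wrist'); comps((z>.108)&(z<.119)&(w[...,1]<.45)&(w[...,1]>.2)&(w[...,0]>.42),w,im,100)
print('cheeks'); comps((z>.055)&(z<.066)&(w[...,1]<.45)&(w[...,1]>.18)&(w[...,0]>.42),w,im,100)
im,d,K,T=grab('top','top2'); w=cloud(d,K,T); z=w[...,2]
print('top'); comps((z>.105)&(z<.125)&(w[...,1]<.45)&(w[...,1]>.2)&(w[...,0]>.4)&(w[...,0]<.56),w,im)
# chest interior
a=np.deg2rad(-6.4); ex=np.array([np.cos(a),np.sin(a)]); ey=np.array([-ex[1],ex[0]]); o=np.array([.6076,-.3278])-.083*ex
print('origin',o)
l=(w[...,:2]-o)@np.c_[ex,ey]
for xx in(-.05,0.03):
    q=(abs(l[...,0]-xx)<.02)&(abs(l[...,1])<.16)
    b=((l[q][:,1]+.16)/.004).astype(int); zz=z[q]
    print([(round(-.16+.004*i+.002,3),int(np.median(zz[b==i])*1000)) for i in range(80) if (b==i).any()])
s=monitor.observe(); print(s['position'],s['qpos'].round(2))
H=hsv(im); m=(H[...,1]>170)&((H[...,0]<5)|(H[...,0]>174))&(w[...,0]<.6)&(abs(w[...,1])<.15)&(z<.05)&(w[...,0]>.3); print('brush',rect(w[m]))
E
```

```text
wrist
  620 (array([493.8, 289.9]), array([ 5.8, 89.1]), 88.9) 0.1151 [242. 149.  47.]
  718 (array([494.5, 337.5]), array([ 6.6, 89.3]), 88.5) 0.115 [240. 194. 135.]
  828 (array([495.3, 385.4]), array([ 6.6, 89.6]), 88.5) 0.1148 [240. 237. 229.]
cheeks
  4920 (array([494.4, 313.8]), array([210.3, 112.6]), 88.9) 0.0622 [234. 194. 134.]
  1148 (array([538.9, 246.3]), array([77.6, 19.9]), 88.2) 0.062 [237. 196. 136.]
  171 (array([542.8, 412. ]), array([11.5, 19.3]), 87.9) 0.0619 [238. 194. 136.]
  212 (array([710.5, 252.7]), array([51.5, 11.8]), 63.7) 0.0605 [52. 76. 57.]
top
origin [ 0.52511726 -0.31854808]
[(-0.158, 124), (-0.154, 124), (-0.15, 96), (-0.146, 73), (-0.142, 72), (-0.138, 71), (-0.134, 71), (-0.13, 71), (-0.126, 71), (-0.122, 73), (-0.118, 70), (-0.114, 71), (-0.11, 71), (-0.106, 74), (-0.102, 73), (-0.098, 73), (-0.094, 73), (-0.09, 72), (-0.086, 71), (-0.082, 73), (-0.078, 72), (-0.074, 72), (-0.07, 71), (-0.066, 73), (-0.062, 70), (-0.058, 70), (-0.054, 71), (-0.05, 72), (-0.046, 72), (-0.042, 71), (-0.038, 70), (-0.034, 72), (-0.03, 70), (-0.026, 73), (-0.022, 85)
[... 974 characters left out ...]
71), (-0.03, 70), (-0.026, 73), (-0.022, 83), (-0.018, 83), (-0.014, 70), (-0.01, 71), (-0.006, 70), (-0.002, 68), (0.002, 68), (0.006, 70), (0.01, 69), (0.014, 45), (0.026, 65), (0.03, 68), (0.034, 71), (0.038, 67), (0.042, 69), (0.046, 69), (0.05, 68), (0.054, 69), (0.058, 68), (0.062, 39), (0.066, 15), (0.074, 67), (0.078, 69), (0.082, 71), (0.086, 68), (0.09, 68), (0.094, 69), (0.098, 69), (0.102, 71), (0.106, 62), (0.11, 26), (0.114, 18), (0.122, 66), (0.126, 69), (0.13, 70), (0.134, 70), (0.138, 70), (0.142, 69), (0.15, 125), (0.154, 124), (0.158, 91)]
[0.49301239 0.28671636 0.24865051] [ 0.01  0.56 -0.94  1.69  0.49  1.14  0.48]
brush (array([483.7,   3.1]), array([14.3, 68.1]), 61.9)
```

View pics/w2.png

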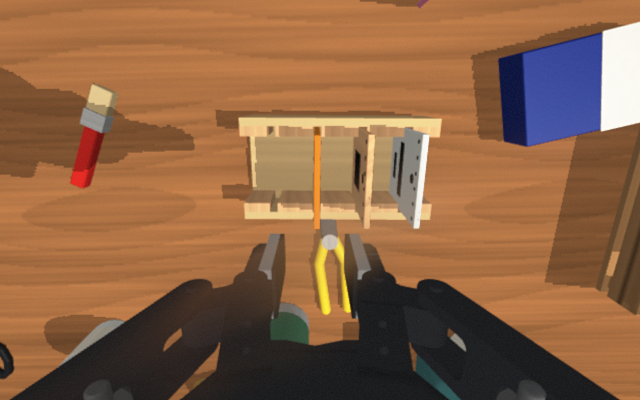

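Request:
apply_moves(linear=[[-0.007,0.023,0.2],[-0.007,0.023,0.4],[-0.007,0.023,0.6],[-0.007,0.023,0.8],[-0.007,0.023,0.9]], delta_rot=[[0,0,0],[0,0,0],[0,0,0],[0,0,0],[0,0,0]])

```text
clock: 14.1
position: [0.4932, 0.2886, 0.1571]
tool_rot: [-3.14, -0.002, 3.112]
force: [-0.8, -0.6, -0.7]
grip_width: 0.0301
finger_force: 0.0
```

Request:
apply_moves(linear=[[0,0,0.2],[0,0,0.4],[0,0,0.6],[0,0,0.78],[0,0,0.78]], delta_rot=[[0,0,0],[0,0,0],[0,0,0],[0,0,0],[0,0,0]])

```text
clock: 14.52
position: [0.4929, 0.2884, 0.0787]
tool_rot: [-3.139, -0.003, 3.113]
force: [-0.6, -0.6, -0.6]
grip_width: 0.03
finger_force: 0.0
```

Request:
apply_moves(linear=[[0,0,0],[0,0,0],[0,0,0],[0,0,0],[0,0,0]], delta_rot=[[0,0,0],[0,0,0],[0,0,0],[0,0,0],[0,0,0]], gripper=-1, force=30)

```text
clock: 14.93
position: [0.4947, 0.2897, 0.0826]
tool_rot: [3.141, 0.002, 3.115]
force: [-0.0, -0.9, 8.6]
grip_width: 0.0054
finger_force: 34.0
```

Request:
apply_moves(linear=[[0,0,0],[0,0,0],[0,0,0],[0,0,0],[0,0,0]], delta_rot=[[0,0,0],[0,0,0],[0,0,0],[0,0,0],[0,0,0]])

```text
clock: 15.35
position: [0.4947, 0.2897, 0.0826]
tool_rot: [3.141, 0.002, 3.115]
force: [-0.9, -1.2, 7.9]
grip_width: 0.0059
finger_force: 34.0
```

Request:
apply_moves(linear=[[0,0,-0.1],[0,0,-0.2],[0,0,-0.35],[0,0,-0.5],[0,0,-0.65]], delta_rot=[[0,0,0],[0,0,0],[0,0,0],[0,0,0],[0,0,0]])

```text
clock: 15.77
position: [0.4943, 0.2895, 0.1486]
tool_rot: [3.141, 0.001, 3.115]
force: [-0.2, -0.2, -0.8]
grip_width: 0.0057
finger_force: 32.5
```

Request:
apply_moves(linear=[[0,0,-0.2],[0,0,-0.4],[0,0,-0.6],[0,0,-0.8],[0,0,-0.9]], delta_rot=[[0,0,0],[0,0,0],[0,0,0],[0,0,0],[0,0,0]])

```text
clock: 16.18
position: [0.4945, 0.2899, 0.24]
tool_rot: [3.14, 0.003, 3.115]
force: [-0.2, -0.7, -0.7]
grip_width: 0.0057
finger_force: 32.5
```

Request:
apply_moves(linear=[[-0.01,-0.2,0],[-0.03,-0.4,0],[-0.04,-0.6,0],[-0.05,-0.8,0],[-0.064,-0.976,0]], delta_rot=[[0,0,0],[0,0,0],[0,0,0],[0,0,0],[0,0,0]])

```text
clock: 16.6
position: [0.4978, 0.1903, 0.2369]
tool_rot: [-3.141, 0.0, 3.115]
force: [0.7, -0.8, -0.7]
grip_width: 0.0054
finger_force: 32.5
```

Request:
apply_moves(linear=[[-0.01,-0.2,0],[-0.03,-0.4,0],[-0.04,-0.6,0],[-0.05,-0.8,0],[-0.064,-0.976,0]], delta_rot=[[0,0,0],[0,0,0],[0,0,0],[0,0,0],[0,0,0]])

```text
clock: 17.02
position: [0.5016, 0.0925, 0.2369]
tool_rot: [-3.141, 0.0, 3.115]
force: [0.7, -0.8, -0.7]
grip_width: 0.0058
finger_force: 32.5
```

Request:
apply_moves(linear=[[-0.01,-0.2,0],[-0.03,-0.4,0],[-0.04,-0.6,0],[-0.05,-0.8,0],[-0.064,-0.976,0]], delta_rot=[[0,0,0],[0,0,0],[0,0,0],[0,0,0],[0,0,0]])

```text
clock: 17.43
position: [0.5054, -0.0052, 0.2369]
tool_rot: [-3.141, 0.0, 3.115]
force: [1.0, 0.2, -0.7]
grip_width: 0.0053
finger_force: 32.5
```

Request:
apply_moves(linear=[[-0.01,-0.2,0],[-0.03,-0.4,0],[-0.04,-0.6,0],[-0.05,-0.8,0],[-0.064,-0.976,0]], delta_rot=[[0,0,0],[0,0,0],[0,0,0],[0,0,0],[0,0,0]])

```text
clock: 17.85
position: [0.5092, -0.1029, 0.2369]
tool_rot: [-3.141, -0.0, 3.115]
force: [-0.1, 0.7, -0.9]
grip_width: 0.0055
finger_force: 32.5
```

Request:
apply_moves(linear=[[-0.01,-0.2,0],[-0.03,-0.4,0],[-0.04,-0.6,0],[-0.05,-0.8,0],[-0.064,-0.976,0]], delta_rot=[[0,0,0],[0,0,0],[0,0,0],[0,0,0],[0,0,0]])

```text
clock: 18.27
position: [0.513, -0.2007, 0.2369]
tool_rot: [-3.141, -0.0, 3.115]
force: [0.1, 0.9, -0.3]
grip_width: 0.0056
finger_force: 32.5
```

Request:
apply_moves(linear=[[-0.01,-0.2,0],[-0.03,-0.4,0],[-0.04,-0.6,0],[-0.05,-0.8,0],[-0.064,-0.976,0]], delta_rot=[[0,0,0],[0,0,0],[0,0,0],[0,0,0],[0,0,0]])

```text
clock: 18.68
position: [0.5167, -0.2984, 0.2369]
tool_rot: [-3.141, -0.0, 3.115]
force: [-0.3, -0.0, -1.2]
grip_width: 0.0051
finger_force: 32.5
```

Request:
apply_moves(linear=[[0,0,0],[0,0,0],[0,0,0],[0,0,0],[0,0,0]], delta_rot=[[0,0,0.02],[0,0,0.04],[0,0,0.04],[0,0,0.04],[0,0,0.04]])

```text
clock: 19.1
position: [0.5171, -0.2969, 0.2368]
tool_rot: [-3.142, 0.0, 3.033]
force: [-0.1, 0.6, -0.6]
grip_width: 0.0053
finger_force: 32.6
```

```bash
cat >> h.py <<'E'
def chest_scan(tag):
    im,d,K,T=grab('wrist',tag); w=cloud(d,K,T); z=w[...,2]
    a=np.deg2rad(-6.4); ex=np.array([np.cos(a),np.sin(a)]); ey=np.array([-ex[1],ex[0]]); o=np.array([.5251,-.3185]); l=(w[...,:2]-o)@np.c_[ex,ey]
    for xx in(-.06,-.03,0,.03,.06):
        q=(abs(l[...,0]-xx)<.006)&(abs(l[...,1])<.17)&(z>.0)&(z<.135)
        if q.sum()<50: continue
        ly=l[q][:,1]; zz=z[q]; i=np.argsort(ly); ly=ly[i]; zz=zz[i]
        deep=ly[zz<.055]; 
        g=np.split(deep,np.where(np.diff(deep)>.01)[0]+1) if len(deep) else []
        print(xx,'slots',[(round(k.min(),4),round(k.max(),4),len(k)) for k in g],'wall',[(round(k.min(),4),round(k.max(),4),len(k)) for k in np.split(ly[zz>.12],np.where(np.diff(ly[zz>.12])>.01)[0]+1) if len(k)],'part',np.round(np.percentile(ly[(zz>.079)&(zz<.09)&(abs(ly+.02)<.015)],[2,98]),4) if ((zz>.079)&(zz<.09)&(abs(ly+.02)<.015)).any() else '')
    s=monitor.observe(); p=s['position'][:2]-o; print('tcp',s['position'].round(4),'yaw',np.rad2deg(s['tool_rot'][2]).round(2),'chest xy',(p@ex).round(4),(p@ey).round(4),'q',s['qpos'].round(2))
E
python3 -c "
from h import *; chest_scan('w3')"
```

```text
-0.06 slots [(np.float64(0.016), np.float64(0.0281), 132), (np.float64(0.0699), np.float64(0.0755), 119), (np.float64(0.1215), np.float64(0.1226), 102)] wall [(np.float64(-0.1582), np.float64(-0.148), 210), (np.float64(0.1503), np.float64(0.1596), 198)] part [-0.0195 -0.014 ]
-0.03 slots [(np.float64(0.016), np.float64(0.0279), 20), (np.float64(0.07), np.float64(0.0752), 108), (np.float64(0.1214), np.float64(0.1223), 95)] wall [(np.float64(-0.1574), np.float64(-0.1483), 188), (np.float64(0.15), np.float64(0.1594), 179)] part [-0.0196 -0.0141]
0 slots [(np.float64(0.07), np.float64(0.0751), 96), (np.float64(0.1213), np.float64(0.1224), 89)] wall [(np.float64(-0.1572), np.float64(-0.1484), 171), (np.float64(0.1502), np.float64(0.1587), 157)] part [-0.0197 -0.0141]
0.03 slots [(np.float64(0.0701), np.float64(0.0749), 91), (np.float64(0.1212), np.float64(0.1221), 80)] wall [(np.float64(-0.1581), np.float64(-0.1484), 157), (np.float64(0.1497), np.float64(0.1589), 145)] part [-0.0198 -0.0143]
0.06 slots [(np.float64(0.07), np.float64(0.0748), 86), (np.float64(0.1211), np.float64(0.122), 74)] wall [(np.float64(-0.1576), np.float64(-0.1484), 138), (np.float64(0.1495), np.float64(0.1589), 133)] part [-0.0204 -0.0144]
tcp [ 0.5171 -0.2969  0.2367] yaw 173.77 chest xy -0.0103 0.0206 q [ 0.99  0.59 -0.86  1.64  0.49  1.13  1.47]
```

View pics/w3.png

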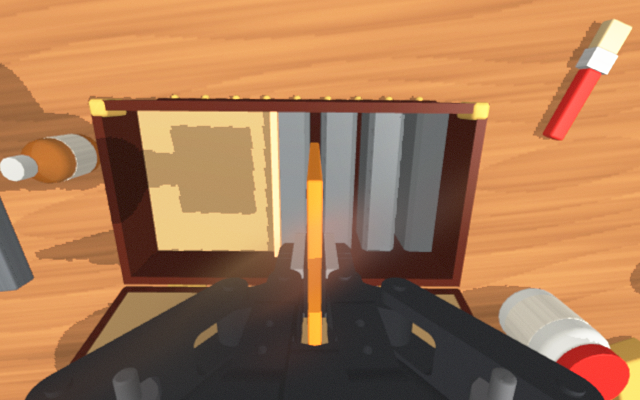

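Request:
apply_moves(linear=[[0,0.014,0.15],[0,0.014,0.3],[0,0.014,0.5],[0,0.014,0.7],[0,0.014,0.85]], delta_rot=[[0,0,0.004],[0,0,0.004],[0,0,0.004],[0,0,0.004],[0,0,0.004]])

```text
clock: 19.57
position: [0.5169, -0.2955, 0.1502]
tool_rot: [3.141, -0.001, 3.024]
force: [0.4, 0.4, -1.0]
grip_width: 0.0055
finger_force: 32.6
```

Request:
apply_moves(linear=[[0,0,0.06],[0,0,0.12],[0,0,0.18],[0,0,0.24],[0,0,0.3]], delta_rot=[[0,0,0],[0,0,0],[0,0,0],[0,0,0],[0,0,0]])

```text
clock: 19.98
position: [0.5175, -0.2958, 0.1216]
tool_rot: [-3.141, 0.001, 3.023]
force: [1.3, -0.3, -1.6]
grip_width: 0.0054
finger_force: 32.6
```

Request:
apply_moves(linear=[[0,0,0.06],[0,0,0.12],[0,0,0.18],[0,0,0.24],[0,0,0.3]], delta_rot=[[0,0,0],[0,0,0],[0,0,0],[0,0,0],[0,0,0]])

```text
clock: 20.4
position: [0.5172, -0.2957, 0.0909]
tool_rot: [3.142, 0.0, 3.023]
force: [-1.0, -0.7, 0.0]
grip_width: 0.0056
finger_force: 32.6
```

Request:
apply_moves(linear=[[0,0,0.02],[0,0,0.04],[0,0,0.06],[0,0,0.08],[0,0,0.08]], delta_rot=[[0,0,0],[0,0,0],[0,0,0],[0,0,0],[0,0,0]])

```text
clock: 20.82
position: [0.5172, -0.2956, 0.0833]
tool_rot: [3.142, -0.0, 3.023]
force: [-0.4, 0.1, -0.2]
grip_width: 0.0056
finger_force: 32.6
```

Request:
apply_moves(linear=[[0,0,0.01],[0,0,0.015],[0,0,0.02],[0,0,0.02],[0,0,0.02]], delta_rot=[[0,0,0],[0,0,0],[0,0,0],[0,0,0],[0,0,0]])

```text
clock: 21.23
position: [0.5174, -0.2958, 0.0826]
tool_rot: [-3.141, 0.001, 3.023]
force: [-5.0, 1.5, 17.7]
grip_width: 0.0054
finger_force: 35.4
```

Request:
apply_moves(linear=[[0,0,0],[0,0,0],[0,0,0],[0,0,0],[0,0,0]], delta_rot=[[0,0,0],[0,0,0],[0,0,0],[0,0,0],[0,0,0]], gripper=-0.44)

```text
clock: 21.65
position: [0.5172, -0.2956, 0.0814]
tool_rot: [3.141, -0.0, 3.023]
force: [0.6, -0.3, -0.5]
grip_width: 0.0238
finger_force: 0.0
```

Request:
apply_moves(linear=[[0,0,-0.15],[0,0,-0.3],[0,0,-0.5],[0,0,-0.7],[0,0,-0.8]], delta_rot=[[0,0,0],[0,0,0],[0,0,0],[0,0,0],[0,0,0]])

```text
clock: 22.07
position: [0.5182, -0.2958, 0.1652]
tool_rot: [-3.14, 0.003, 3.023]
force: [0.4, -0.4, 0.4]
grip_width: 0.0242
finger_force: 0.0
```

Request:
apply_moves(linear=[[0,0,-0.2],[0,0,-0.4],[0,0,-0.6],[0,0,-0.75],[0,0,-0.8]], delta_rot=[[0,0,0],[0,0,0],[0,0,0],[0,0,0],[0,0,0]])

```text
clock: 22.48
position: [0.518, -0.2958, 0.2446]
tool_rot: [-3.14, 0.003, 3.023]
force: [0.4, 0.1, 0.3]
grip_width: 0.0239
finger_force: 0.0
```

```bash
python3 -c "
from h import *; chest_scan('w4')
im=cv2.imread('pics/w4.png'); cv2.imwrite('pics/w4c.png',im[80:320,80:500])"
```

```text
-0.06 slots [(np.float64(0.0161), np.float64(0.0279), 121), (np.float64(0.0698), np.float64(0.0754), 110), (np.float64(0.1213), np.float64(0.1225), 97)] wall [(np.float64(-0.1575), np.float64(-0.1481), 202), (np.float64(0.1503), np.float64(0.1595), 186)] part [-0.02   -0.0139]
-0.03 slots [(np.float64(0.0159), np.float64(0.0279), 44), (np.float64(0.0696), np.float64(0.0753), 105), (np.float64(0.1214), np.float64(0.1225), 92)] wall [(np.float64(-0.1575), np.float64(-0.1483), 180), (np.float64(0.1501), np.float64(0.1589), 169)] part [-0.02   -0.0141]
0 slots [(np.float64(0.0158), np.float64(0.0278), 43), (np.float64(0.0694), np.float64(0.0751), 100), (np.float64(0.1212), np.float64(0.1222), 90)] wall [(np.float64(-0.1572), np.float64(-0.1484), 158), (np.float64(0.1501), np.float64(0.1589), 151)] part [-0.0198 -0.0142]
0.03 slots [(np.float64(0.0156), np.float64(0.0277), 46), (np.float64(0.0691), np.float64(0.0749), 95), (np.float64(0.1213), np.float64(0.1223), 81)] wall [(np.float64(-0.1579), np.float64(-0.1483), 143), (np.float64(0.1501), np.float64(0.1587), 140)] part [-0.0201 -0.0144]
0.06 slots [(np.float64(0.0155), np.float64(0.0276), 44), (np.float64(0.0689), np.float64(0.0749), 85), (np.float64(0.1211), np.float64(0.1222), 71)] wall [(np.float64(-0.1577), np.float64(-0.1487), 135), (np.float64(0.1497), np.float64(0.1588), 122)] part [-0.0201 -0.0199]
tcp [ 0.5179 -0.2958  0.2442] yaw 173.2 chest xy -0.0097 0.0217 q [ 0.99  0.59 -0.86  1.64  0.48  1.14  1.46]
```

View pics/w4c.png

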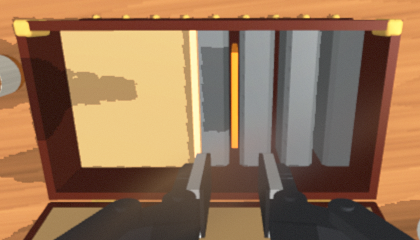

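Request:
apply_moves(linear=[[0.03,0.2,0],[0.06,0.4,0],[0.09,0.6,0],[0.12,0.8,0],[0.14,0.894,0]], delta_rot=[[0,0,0],[0,0,0],[0,0,0],[0,0,0],[0,0,0]])

```text
clock: 22.95
position: [0.5137, -0.2028, 0.2412]
tool_rot: [3.141, -0.001, 3.025]
force: [0.3, 0.4, 0.5]
grip_width: 0.024
finger_force: 0.0
```

Request:
apply_moves(linear=[[0.03,0.2,0],[0.06,0.4,0],[0.09,0.6,0],[0.12,0.8,0],[0.14,0.894,0]], delta_rot=[[0,0,0],[0,0,0],[0,0,0],[0,0,0],[0,0,0]])

```text
clock: 23.37
position: [0.5104, -0.1129, 0.2414]
tool_rot: [3.141, -0.0, 3.025]
force: [0.6, 0.5, -0.7]
grip_width: 0.0238
finger_force: 0.0
```

Request:
apply_moves(linear=[[0.03,0.2,0],[0.06,0.4,0],[0.09,0.6,0],[0.12,0.8,0],[0.14,0.894,0]], delta_rot=[[0,0,0],[0,0,0],[0,0,0],[0,0,0],[0,0,0]])

```text
clock: 23.78
position: [0.5072, -0.0228, 0.2415]
tool_rot: [3.141, -0.0, 3.025]
force: [-0.0, 0.8, -0.1]
grip_width: 0.0243
finger_force: 0.0
```

Request:
apply_moves(linear=[[0.03,0.2,0],[0.06,0.4,0],[0.09,0.6,0],[0.12,0.8,0],[0.14,0.894,0]], delta_rot=[[0,0,0],[0,0,0],[0,0,0],[0,0,0],[0,0,0]])

```text
clock: 24.2
position: [0.504, 0.0675, 0.2415]
tool_rot: [3.141, 0.0, 3.024]
force: [0.1, 0.5, -0.2]
grip_width: 0.0238
finger_force: 0.0
```

Request:
apply_moves(linear=[[0.03,0.2,0],[0.06,0.4,0],[0.09,0.6,0],[0.12,0.8,0],[0.14,0.894,0]], delta_rot=[[0,0,0],[0,0,0],[0,0,0],[0,0,0],[0,0,0]])

```text
clock: 24.62
position: [0.5006, 0.1578, 0.2414]
tool_rot: [3.141, -0.0, 3.024]
force: [-0.2, -0.3, -0.5]
grip_width: 0.0237
finger_force: 0.0
```

Request:
apply_moves(linear=[[0.03,0.2,0],[0.06,0.4,0],[0.09,0.6,0],[0.12,0.8,0],[0.14,0.894,0]], delta_rot=[[0,0,0],[0,0,0],[0,0,0],[0,0,0],[0,0,0]])

```text
clock: 25.03
position: [0.4973, 0.2481, 0.2414]
tool_rot: [3.141, -0.0, 3.024]
force: [-0.5, -0.0, 0.2]
grip_width: 0.024
finger_force: 0.0
```

Request:
apply_moves(linear=[[0.03,0.2,0],[0.06,0.4,0],[0.09,0.6,0],[0.12,0.8,0],[0.14,0.894,0]], delta_rot=[[0,0,0],[0,0,0],[0,0,0],[0,0,0],[0,0,0]])

```text
clock: 25.45
position: [0.494, 0.3384, 0.2413]
tool_rot: [3.141, -0.0, 3.024]
force: [-0.0, 0.3, -0.4]
grip_width: 0.0236
finger_force: 0.0
```

Request:
apply_moves(linear=[[0,0,0],[0,0,0],[0,0,0],[0,0,0],[0,0,0]], delta_rot=[[0,0,-0.02],[0,0,-0.04],[0,0,-0.046],[0,0,-0.046],[0,0,-0.046]], gripper=-0.3)

```text
clock: 25.87
position: [0.4943, 0.3365, 0.2414]
tool_rot: [-3.141, 0.0, 3.117]
force: [0.1, -0.1, 0.2]
grip_width: 0.0302
finger_force: 0.0
```

Request:
apply_moves(linear=[[0,0.01,0.2],[0,0.01,0.4],[0,0.01,0.6],[0,0.01,0.8],[0,0.01,0.9]], delta_rot=[[0,0,0],[0,0,0],[0,0,0],[0,0,0],[0,0,0]])

```text
clock: 26.28
position: [0.4937, 0.3372, 0.1494]
tool_rot: [-3.14, -0.001, 3.118]
force: [-0.1, 0.0, 0.2]
grip_width: 0.0299
finger_force: 0.0
```

Request:
apply_moves(linear=[[0,0,0.15],[0,0,0.3],[0,0,0.5],[0,0,0.68],[0,0,0.68]], delta_rot=[[0,0,0],[0,0,0],[0,0,0],[0,0,0],[0,0,0]])

```text
clock: 26.7
position: [0.493, 0.3372, 0.0804]
tool_rot: [-3.139, -0.003, 3.119]
force: [-0.1, -0.2, -0.3]
grip_width: 0.0301
finger_force: 0.0
```

Request:
apply_moves(linear=[[0,0,0],[0,0,0],[0,0,0],[0,0,0],[0,0,0]], delta_rot=[[0,0,0],[0,0,0],[0,0,0],[0,0,0],[0,0,0]], gripper=-1)

```text
clock: 27.12
position: [0.4944, 0.3385, 0.0844]
tool_rot: [3.141, 0.001, 3.119]
force: [-0.7, -0.9, 5.7]
grip_width: 0.0056
finger_force: 34.0
```

Request:
apply_moves(linear=[[0,0,0],[0,0,0],[0,0,0],[0,0,0],[0,0,0]], delta_rot=[[0,0,0],[0,0,0],[0,0,0],[0,0,0],[0,0,0]])

```text
clock: 27.53
position: [0.4944, 0.3385, 0.0844]
tool_rot: [3.141, 0.001, 3.119]
force: [-0.2, -1.5, 7.9]
grip_width: 0.0051
finger_force: 34.2
```

Request:
apply_moves(linear=[[0,0,-0.1],[0,0,-0.2],[0,0,-0.35],[0,0,-0.5],[0,0,-0.65]], delta_rot=[[0,0,0],[0,0,0],[0,0,0],[0,0,0],[0,0,0]])

```text
clock: 27.95
position: [0.4941, 0.3385, 0.1507]
tool_rot: [3.141, 0.001, 3.119]
force: [0.1, 0.1, -0.8]
grip_width: 0.0056
finger_force: 33.0
```

Request:
apply_moves(linear=[[0,0,-0.2],[0,0,-0.4],[0,0,-0.6],[0,0,-0.8],[0,0,-0.9]], delta_rot=[[0,0,0],[0,0,0],[0,0,0],[0,0,0],[0,0,0]])

```text
clock: 28.37
position: [0.4943, 0.3389, 0.2421]
tool_rot: [3.14, 0.002, 3.12]
force: [-0.0, 0.6, 0.7]
grip_width: 0.0057
finger_force: 33.0
```

Request:
apply_moves(linear=[[-0.014,-0.2,0],[-0.028,-0.4,0],[-0.042,-0.6,0],[-0.056,-0.8,0],[-0.071,-0.977,0]], delta_rot=[[0,0,0],[0,0,0],[0,0,0],[0,0,0],[0,0,0]])

```text
clock: 28.78
position: [0.4988, 0.2392, 0.239]
tool_rot: [-3.141, 0.0, 3.119]
force: [-0.2, -0.2, -0.1]
grip_width: 0.0055
finger_force: 32.9
```

Request:
apply_moves(linear=[[-0.014,-0.2,0],[-0.028,-0.4,0],[-0.042,-0.6,0],[-0.056,-0.8,0],[-0.071,-0.977,0]], delta_rot=[[0,0,0],[0,0,0],[0,0,0],[0,0,0],[0,0,0]])

```text
clock: 29.2
position: [0.5037, 0.1413, 0.2389]
tool_rot: [-3.141, 0.0, 3.119]
force: [0.9, -0.4, -0.3]
grip_width: 0.0053
finger_force: 32.9
```

Request:
apply_moves(linear=[[-0.014,-0.2,0],[-0.028,-0.4,0],[-0.042,-0.6,0],[-0.056,-0.8,0],[-0.071,-0.977,0]], delta_rot=[[0,0,0],[0,0,0],[0,0,0],[0,0,0],[0,0,0]])

```text
clock: 29.62
position: [0.5086, 0.0435, 0.239]
tool_rot: [-3.141, 0.0, 3.119]
force: [0.4, -0.1, -0.1]
grip_width: 0.0055
finger_force: 32.9
```

Request:
apply_moves(linear=[[-0.014,-0.2,0],[-0.028,-0.4,0],[-0.042,-0.6,0],[-0.056,-0.8,0],[-0.071,-0.977,0]], delta_rot=[[0,0,0],[0,0,0],[0,0,0],[0,0,0],[0,0,0]])

```text
clock: 30.03
position: [0.5135, -0.0543, 0.2389]
tool_rot: [-3.141, 0.0, 3.119]
force: [-0.1, 0.2, -0.5]
grip_width: 0.0051
finger_force: 32.9
```

Request:
apply_moves(linear=[[-0.014,-0.2,0],[-0.028,-0.4,0],[-0.042,-0.6,0],[-0.056,-0.8,0],[-0.071,-0.977,0]], delta_rot=[[0,0,0],[0,0,0],[0,0,0],[0,0,0],[0,0,0]])

```text
clock: 30.45
position: [0.5184, -0.1522, 0.239]
tool_rot: [-3.141, 0.0, 3.119]
force: [0.3, 0.8, -0.4]
grip_width: 0.0055
finger_force: 32.9
```

Request:
apply_moves(linear=[[-0.014,-0.2,0],[-0.028,-0.4,0],[-0.042,-0.6,0],[-0.056,-0.8,0],[-0.071,-0.977,0]], delta_rot=[[0,0,0],[0,0,0],[0,0,0],[0,0,0],[0,0,0]])

```text
clock: 30.87
position: [0.5233, -0.25, 0.2389]
tool_rot: [-3.141, 0.0, 3.119]
force: [-0.5, 0.3, -0.6]
grip_width: 0.0058
finger_force: 32.9
```

Request:
apply_moves(linear=[[0,0,0],[0,0,0],[0,0,0],[0,0,0],[0,0,0]], delta_rot=[[0,0,0.02],[0,0,0.046],[0,0,0.046],[0,0,0.046],[0,0,0.046]])

```text
clock: 31.28
position: [0.5236, -0.2485, 0.2388]
tool_rot: [-3.141, 0.0, 3.025]
force: [-0.2, -0.0, -0.1]
grip_width: 0.0054
finger_force: 33.0
```

```bash
python3 -c "
from h import *; chest_scan('w5')"
```

```text
-0.06 slots [(np.float64(0.0158), np.float64(0.0259), 127), (np.float64(0.063), np.float64(0.075), 128), (np.float64(0.1168), np.float64(0.1223), 114)] wall [(np.float64(-0.1577), np.float64(-0.1478), 224), (np.float64(0.1506), np.float64(0.1592), 177)] part [-0.0199 -0.0137]
-0.03 slots [(np.float64(0.0257), np.float64(0.026), 8), (np.float64(0.0629), np.float64(0.0744), 48), (np.float64(0.1168), np.float64(0.1221), 106)] wall [(np.float64(-0.1578), np.float64(-0.1474), 205), (np.float64(0.1503), np.float64(0.1591), 157)] part [-0.02   -0.0139]
0 slots [(np.float64(0.0252), np.float64(0.0257), 9), (np.float64(0.1163), np.float64(0.122), 101)] wall [(np.float64(-0.1577), np.float64(-0.1483), 183), (np.float64(0.1503), np.float64(0.1589), 145)] part [-0.02   -0.0139]
0.03 slots [(np.float64(0.025), np.float64(0.0253), 8), (np.float64(0.1162), np.float64(0.122), 91)] wall [(np.float64(-0.1576), np.float64(-0.1482), 170), (np.float64(0.1503), np.float64(0.1587), 132)] part [-0.0201 -0.0142]
0.06 slots [(np.float64(0.0153), np.float64(0.02), 65), (np.float64(0.1158), np.float64(0.1218), 90)] wall [(np.float64(-0.1584), np.float64(-0.1483), 151), (np.float64(0.1501), np.float64(0.1585), 121)] part [-0.0204 -0.0143]
tcp [ 0.5235 -0.2485  0.2387] yaw 173.31 chest xy -0.0093 0.0694 q [ 0.94  0.57 -0.89  1.68  0.48  1.12  1.37]
```

Request:
apply_moves(linear=[[0,-0.005,0.15],[0,-0.005,0.3],[0,-0.005,0.5],[0,-0.005,0.7],[0,-0.005,0.85]], delta_rot=[[0,0,0],[0,0,0],[0,0,0],[0,0,0],[0,0,0]])

```text
clock: 31.75
position: [0.5231, -0.249, 0.1521]
tool_rot: [3.141, -0.001, 3.024]
force: [-0.5, -1.2, -1.8]
grip_width: 0.0056
finger_force: 33.0
```

Request:
apply_moves(linear=[[0,0,0.06],[0,0,0.12],[0,0,0.18],[0,0,0.24],[0,0,0.3]], delta_rot=[[0,0,0],[0,0,0],[0,0,0],[0,0,0],[0,0,0]])

```text
clock: 32.17
position: [0.5238, -0.2493, 0.1235]
tool_rot: [-3.141, 0.001, 3.023]
force: [0.1, -0.1, -0.5]
grip_width: 0.0056
finger_force: 33.0
```

Request:
apply_moves(linear=[[0,0,0.06],[0,0,0.12],[0,0,0.18],[0,0,0.24],[0,0,0.3]], delta_rot=[[0,0,0],[0,0,0],[0,0,0],[0,0,0],[0,0,0]])

```text
clock: 32.58
position: [0.5235, -0.2492, 0.0929]
tool_rot: [3.142, 0.0, 3.023]
force: [0.5, 0.5, -0.6]
grip_width: 0.005
finger_force: 33.0
```

Request:
apply_moves(linear=[[0,0,0.03],[0,0,0.05],[0,0,0.07],[0,0,0.09],[0,0,0.095]], delta_rot=[[0,0,0],[0,0,0],[0,0,0],[0,0,0],[0,0,0]])

```text
clock: 33.0
position: [0.5236, -0.2492, 0.0844]
tool_rot: [-3.141, 0.0, 3.023]
force: [-5.5, 1.3, 15.1]
grip_width: 0.0055
finger_force: 35.2
```

Request:
apply_moves(linear=[[0,0,0],[0,0,0],[0,0,0],[0,0,0],[0,0,0]], delta_rot=[[0,0,0],[0,0,0],[0,0,0],[0,0,0],[0,0,0]], gripper=-0.44)

```text
clock: 33.42
position: [0.5235, -0.2492, 0.084]
tool_rot: [3.142, 0.0, 3.023]
force: [-1.0, -0.5, -0.3]
grip_width: 0.024
finger_force: 0.0
```

Request:
apply_moves(linear=[[0,0,-0.15],[0,0,-0.3],[0,0,-0.5],[0,0,-0.7],[0,0,-0.8]], delta_rot=[[0,0,0],[0,0,0],[0,0,0],[0,0,0],[0,0,0]])

```text
clock: 33.83
position: [0.5245, -0.2492, 0.1677]
tool_rot: [-3.141, 0.003, 3.023]
force: [0.2, 0.4, 0.7]
grip_width: 0.0238
finger_force: 0.0
```

Request:
apply_moves(linear=[[0,0,-0.2],[0,0,-0.4],[0,0,-0.6],[0,0,-0.75],[0,0,-0.78]], delta_rot=[[0,0,0],[0,0,0],[0,0,0],[0,0,0],[0,0,0]])

```text
clock: 34.25
position: [0.5244, -0.2492, 0.2454]
tool_rot: [-3.14, 0.004, 3.023]
force: [-0.9, -0.6, 0.0]
grip_width: 0.0236
finger_force: 0.0
```

Request:
apply_moves(linear=[[0.03,0.2,0],[0.06,0.4,0],[0.09,0.6,0],[0.12,0.8,0],[0.148,0.896,0]], delta_rot=[[0,0,0],[0,0,0],[0,0,0],[0,0,0],[0,0,0]])

```text
clock: 34.67
position: [0.5193, -0.156, 0.2424]
tool_rot: [3.141, 0.0, 3.025]
force: [0.4, 1.0, 0.0]
grip_width: 0.0239
finger_force: 0.0
```

Request:
apply_moves(linear=[[0.03,0.2,0],[0.06,0.4,0],[0.09,0.6,0],[0.12,0.8,0],[0.148,0.896,0]], delta_rot=[[0,0,0],[0,0,0],[0,0,0],[0,0,0],[0,0,0]])

```text
clock: 35.08
position: [0.5152, -0.0658, 0.2423]
tool_rot: [3.141, 0.0, 3.025]
force: [0.3, 1.2, -0.0]
grip_width: 0.0242
finger_force: 0.0
```

Request:
apply_moves(linear=[[0.03,0.2,0],[0.06,0.4,0],[0.09,0.6,0],[0.12,0.8,0],[0.148,0.896,0]], delta_rot=[[0,0,0],[0,0,0],[0,0,0],[0,0,0],[0,0,0]])

```text
clock: 35.5
position: [0.5111, 0.0246, 0.2422]
tool_rot: [3.141, 0.0, 3.025]
force: [0.3, 0.3, -0.4]
grip_width: 0.0243
finger_force: 0.0
```

Request:
apply_moves(linear=[[0.03,0.2,0],[0.06,0.4,0],[0.09,0.6,0],[0.12,0.8,0],[0.148,0.896,0]], delta_rot=[[0,0,0],[0,0,0],[0,0,0],[0,0,0],[0,0,0]])

```text
clock: 35.92
position: [0.5071, 0.1151, 0.2421]
tool_rot: [3.141, 0.0, 3.024]
force: [0.4, 0.4, -0.9]
grip_width: 0.0238
finger_force: 0.0
```

Request:
apply_moves(linear=[[0.03,0.2,0],[0.06,0.4,0],[0.09,0.6,0],[0.12,0.8,0],[0.148,0.896,0]], delta_rot=[[0,0,0],[0,0,0],[0,0,0],[0,0,0],[0,0,0]])

```text
clock: 36.33
position: [0.5029, 0.2057, 0.242]
tool_rot: [3.141, -0.0, 3.024]
force: [0.6, 0.2, -0.0]
grip_width: 0.0238
finger_force: 0.0
```

Request:
apply_moves(linear=[[0.03,0.2,0],[0.06,0.4,0],[0.09,0.6,0],[0.12,0.8,0],[0.148,0.896,0]], delta_rot=[[0,0,0],[0,0,0],[0,0,0],[0,0,0],[0,0,0]])

```text
clock: 36.75
position: [0.4989, 0.2963, 0.2419]
tool_rot: [3.141, -0.0, 3.024]
force: [-0.2, 0.7, -0.4]
grip_width: 0.0241
finger_force: 0.0
```

Request:
apply_moves(linear=[[0.03,0.2,0],[0.06,0.4,0],[0.09,0.6,0],[0.12,0.8,0],[0.148,0.896,0]], delta_rot=[[0,0,0],[0,0,0],[0,0,0],[0,0,0],[0,0,0]])

```text
clock: 37.17
position: [0.4948, 0.3869, 0.2418]
tool_rot: [3.141, -0.0, 3.024]
force: [-0.1, 0.5, -0.2]
grip_width: 0.0237
finger_force: 0.0
```

Request:
apply_moves(linear=[[0,0,0],[0,0,0],[0,0,0],[0,0,0],[0,0,0]], delta_rot=[[0,0,-0.02],[0,0,-0.04],[0,0,-0.046],[0,0,-0.046],[0,0,-0.046]], gripper=-0.3)

```text
clock: 37.58
position: [0.4951, 0.3851, 0.242]
tool_rot: [-3.141, 0.0, 3.117]
force: [0.5, 0.4, -0.3]
grip_width: 0.0299
finger_force: 0.0
```

Request:
apply_moves(linear=[[0,0.01,0.2],[0,0.01,0.4],[0,0.01,0.6],[0,0.01,0.8],[0,0.01,0.9]], delta_rot=[[0,0,0],[0,0,0],[0,0,0],[0,0,0],[0,0,0]])

```text
clock: 38.0
position: [0.4946, 0.3858, 0.1499]
tool_rot: [-3.14, -0.001, 3.118]
force: [-0.3, -0.2, 1.0]
grip_width: 0.0299
finger_force: 0.0
```

Request:
apply_moves(linear=[[0,0,0.15],[0,0,0.3],[0,0,0.5],[0,0,0.68],[0,0,0.68]], delta_rot=[[0,0,0],[0,0,0],[0,0,0],[0,0,0],[0,0,0]])

```text
clock: 38.42
position: [0.4939, 0.3857, 0.0808]
tool_rot: [-3.139, -0.003, 3.119]
force: [-0.4, 0.5, -0.9]
grip_width: 0.03
finger_force: 0.0
```

Request:
apply_moves(linear=[[0,0,0],[0,0,0],[0,0,0],[0,0,0],[0,0,0]], delta_rot=[[0,0,0],[0,0,0],[0,0,0],[0,0,0],[0,0,0]], gripper=-1)

```text
clock: 38.83
position: [0.4951, 0.3868, 0.0849]
tool_rot: [3.142, 0.001, 3.119]
force: [-1.6, -5.0, 7.7]
grip_width: 0.0056
finger_force: 33.1
```

Request:
apply_moves(linear=[[0,0,0],[0,0,0],[0,0,0],[0,0,0],[0,0,0]], delta_rot=[[0,0,0],[0,0,0],[0,0,0],[0,0,0],[0,0,0]])

```text
clock: 39.25
position: [0.4951, 0.3868, 0.0849]
tool_rot: [-3.142, 0.001, 3.119]
force: [-3.2, -4.0, 8.2]
grip_width: 0.0059
finger_force: 33.1
```

Request:
apply_moves(linear=[[0,0,-0.1],[0,0,-0.2],[0,0,-0.35],[0,0,-0.5],[0,0,-0.65]], delta_rot=[[0,0,0],[0,0,0],[0,0,0],[0,0,0],[0,0,0]])

```text
clock: 39.67
position: [0.495, 0.3873, 0.1513]
tool_rot: [3.141, 0.001, 3.119]
force: [0.3, 0.5, -1.0]
grip_width: 0.0054
finger_force: 31.9
```

Request:
apply_moves(linear=[[0,0,-0.2],[0,0,-0.4],[0,0,-0.6],[0,0,-0.8],[0,0,-0.9]], delta_rot=[[0,0,0],[0,0,0],[0,0,0],[0,0,0],[0,0,0]])

```text
clock: 40.08
position: [0.495, 0.3879, 0.2428]
tool_rot: [3.139, 0.003, 3.12]
force: [-0.7, -0.0, 0.3]
grip_width: 0.005
finger_force: 31.9
```

Request:
apply_moves(linear=[[-0.015,-0.2,0],[-0.031,-0.4,0],[-0.046,-0.6,0],[-0.062,-0.8,0],[-0.077,-0.98,0]], delta_rot=[[0,0,0],[0,0,0],[0,0,0],[0,0,0],[0,0,0]])

```text
clock: 40.5
position: [0.5003, 0.2876, 0.2395]
tool_rot: [-3.142, 0.0, 3.119]
force: [0.5, -0.4, -1.2]
grip_width: 0.0055
finger_force: 31.9
```

Request:
apply_moves(linear=[[-0.015,-0.2,0],[-0.031,-0.4,0],[-0.046,-0.6,0],[-0.062,-0.8,0],[-0.077,-0.98,0]], delta_rot=[[0,0,0],[0,0,0],[0,0,0],[0,0,0],[0,0,0]])

```text
clock: 40.92
position: [0.5058, 0.1895, 0.2395]
tool_rot: [-3.142, 0.001, 3.119]
force: [-0.3, -0.2, -0.9]
grip_width: 0.0053
finger_force: 31.9
```

Request:
apply_moves(linear=[[-0.015,-0.2,0],[-0.031,-0.4,0],[-0.046,-0.6,0],[-0.062,-0.8,0],[-0.077,-0.98,0]], delta_rot=[[0,0,0],[0,0,0],[0,0,0],[0,0,0],[0,0,0]])

```text
clock: 41.33
position: [0.5114, 0.0913, 0.2396]
tool_rot: [-3.141, 0.001, 3.119]
force: [1.3, 0.0, 0.5]
grip_width: 0.0055
finger_force: 31.9
```

Request:
apply_moves(linear=[[-0.015,-0.2,0],[-0.031,-0.4,0],[-0.046,-0.6,0],[-0.062,-0.8,0],[-0.077,-0.98,0]], delta_rot=[[0,0,0],[0,0,0],[0,0,0],[0,0,0],[0,0,0]])

```text
clock: 41.75
position: [0.5169, -0.0068, 0.2395]
tool_rot: [-3.141, 0.001, 3.119]
force: [0.5, 0.4, 0.8]
grip_width: 0.0056
finger_force: 31.9
```

Request:
apply_moves(linear=[[-0.015,-0.2,0],[-0.031,-0.4,0],[-0.046,-0.6,0],[-0.062,-0.8,0],[-0.077,-0.98,0]], delta_rot=[[0,0,0],[0,0,0],[0,0,0],[0,0,0],[0,0,0]])

```text
clock: 42.17
position: [0.5224, -0.105, 0.2395]
tool_rot: [-3.141, 0.0, 3.119]
force: [-0.8, -0.9, -0.1]
grip_width: 0.0055
finger_force: 31.9
```

Request:
apply_moves(linear=[[-0.015,-0.2,0],[-0.031,-0.4,0],[-0.046,-0.6,0],[-0.062,-0.8,0],[-0.077,-0.98,0]], delta_rot=[[0,0,0],[0,0,0],[0,0,0],[0,0,0],[0,0,0]])

```text
clock: 42.58
position: [0.528, -0.2032, 0.2396]
tool_rot: [-3.141, 0.001, 3.119]
force: [0.4, -0.9, 0.0]
grip_width: 0.0051
finger_force: 31.9
```

Request:
apply_moves(linear=[[0,0,0],[0,0,0],[0,0,0],[0,0,0],[0,0,0]], delta_rot=[[0,0,0.02],[0,0,0.046],[0,0,0.046],[0,0,0.046],[0,0,0.046]])

```text
clock: 43.0
position: [0.528, -0.2018, 0.2393]
tool_rot: [-3.141, 0.0, 3.025]
force: [0.7, -0.2, -0.3]
grip_width: 0.0057
finger_force: 31.9
```

```bash
python3 -c "
from h import *; chest_scan('w6')"
```

```text
-0.06 slots [(np.float64(0.0154), np.float64(0.0238), 103), (np.float64(0.0628), np.float64(0.0681), 116), (np.float64(0.11), np.float64(0.122), 127)] wall [(np.float64(0.1508), np.float64(0.1589), 157)] part [-0.0199 -0.0135]
-0.03 slots [(np.float64(0.0725), np.float64(0.0729), 12), (np.float64(0.1098), np.float64(0.1213), 33)] wall [(np.float64(-0.1503), np.float64(-0.148), 74), (np.float64(0.1507), np.float64(0.1588), 146)] part [-0.02   -0.0136]
0 slots [(np.float64(0.0726), np.float64(0.0728), 11)] wall [(np.float64(-0.1578), np.float64(-0.1475), 194), (np.float64(0.1506), np.float64(0.1586), 131)] part [-0.0203 -0.0138]
0.03 slots [(np.float64(0.072), np.float64(0.0724), 11)] wall [(np.float64(-0.1585), np.float64(-0.1478), 173), (np.float64(0.1505), np.float64(0.1585), 117)] part [-0.0205 -0.014 ]
0.06 slots [(np.float64(0.015), np.float64(0.016), 76), (np.float64(0.0624), np.float64(0.0668), 49)] wall [(np.float64(-0.158), np.float64(-0.1479), 161), (np.float64(0.1512), np.float64(0.1581), 81)] part [-0.0202 -0.0142]
tcp [ 0.528  -0.2017  0.2392] yaw 173.32 chest xy -0.0101 0.1163 q [ 0.89  0.56 -0.91  1.72  0.48  1.11  1.29]
```

Request:
apply_moves(linear=[[0,-0.003,0.15],[0,-0.003,0.3],[0,-0.003,0.5],[0,-0.003,0.7],[0,-0.003,0.85]], delta_rot=[[0,0,0],[0,0,0],[0,0,0],[0,0,0],[0,0,0]])

```text
clock: 43.47
position: [0.5275, -0.2021, 0.1526]
tool_rot: [3.141, -0.001, 3.024]
force: [-1.2, 0.0, -1.9]
grip_width: 0.0057
finger_force: 31.9
```

Request:
apply_moves(linear=[[0,0,0.06],[0,0,0.12],[0,0,0.18],[0,0,0.24],[0,0,0.3]], delta_rot=[[0,0,0],[0,0,0],[0,0,0],[0,0,0],[0,0,0]])

```text
clock: 43.88
position: [0.5282, -0.2024, 0.124]
tool_rot: [-3.141, 0.001, 3.023]
force: [-0.6, 0.4, -0.6]
grip_width: 0.0055
finger_force: 31.9
```

Request:
apply_moves(linear=[[0,0,0.06],[0,0,0.12],[0,0,0.18],[0,0,0.24],[0,0,0.3]], delta_rot=[[0,0,0],[0,0,0],[0,0,0],[0,0,0],[0,0,0]])

```text
clock: 44.3
position: [0.5279, -0.2023, 0.0934]
tool_rot: [3.142, -0.0, 3.023]
force: [0.8, -0.3, 0.0]
grip_width: 0.0054
finger_force: 31.9
```

Request:
apply_moves(linear=[[0,0,0.03],[0,0,0.05],[0,0,0.07],[0,0,0.09],[0,0,0.095]], delta_rot=[[0,0,0],[0,0,0],[0,0,0],[0,0,0],[0,0,0]])

```text
clock: 44.72
position: [0.5281, -0.2024, 0.0848]
tool_rot: [-3.141, 0.0, 3.023]
force: [-5.3, -0.4, 14.0]
grip_width: 0.0054
finger_force: 34.3
```

Request:
apply_moves(linear=[[0,0,0],[0,0,0],[0,0,0],[0,0,0],[0,0,0]], delta_rot=[[0,0,0],[0,0,0],[0,0,0],[0,0,0],[0,0,0]], gripper=-0.48)

```text
clock: 45.13
position: [0.5279, -0.2023, 0.0845]
tool_rot: [-3.142, 0.0, 3.023]
force: [-0.1, 0.3, -0.3]
grip_width: 0.0223
finger_force: 0.0
```

Request:
apply_moves(linear=[[0,0,-0.15],[0,0,-0.3],[0,0,-0.5],[0,0,-0.7],[0,0,-0.8]], delta_rot=[[0,0,0],[0,0,0],[0,0,0],[0,0,0],[0,0,0]])

```text
clock: 45.55
position: [0.5289, -0.2023, 0.1682]
tool_rot: [-3.141, 0.003, 3.023]
force: [-0.4, 0.1, 0.2]
grip_width: 0.0221
finger_force: 0.0
```

Request:
apply_moves(linear=[[0,0,-0.2],[0,0,-0.4],[0,0,-0.6],[0,0,-0.75],[0,0,-0.78]], delta_rot=[[0,0,0],[0,0,0],[0,0,0],[0,0,0],[0,0,0]])

```text
clock: 45.97
position: [0.5288, -0.2023, 0.2458]
tool_rot: [-3.141, 0.004, 3.023]
force: [-0.6, 0.1, 0.7]
grip_width: 0.022
finger_force: 0.0
```

```bash
cp pics/w6.png /tmp; python3 -c "
from h import *; chest_scan('w7')"
```

```text
-0.06 slots [(np.float64(0.0154), np.float64(0.0226), 99), (np.float64(0.0628), np.float64(0.0684), 109), (np.float64(0.11), np.float64(0.1221), 134)] wall [(np.float64(-0.151), np.float64(-0.1473), 35), (np.float64(0.1508), np.float64(0.159), 159)] part [-0.0198 -0.0136]
-0.03 slots [(np.float64(0.0725), np.float64(0.0727), 9), (np.float64(0.1099), np.float64(0.122), 44)] wall [(np.float64(-0.1573), np.float64(-0.147), 179), (np.float64(0.1507), np.float64(0.1588), 140)] part [-0.0201 -0.0137]
0 slots [(np.float64(0.0727), np.float64(0.0728), 6), (np.float64(0.1097), np.float64(0.1218), 41)] wall [(np.float64(-0.158), np.float64(-0.1476), 185), (np.float64(0.1506), np.float64(0.1588), 125)] part [-0.02   -0.0138]
0.03 slots [(np.float64(0.0721), np.float64(0.0723), 10), (np.float64(0.1096), np.float64(0.1217), 44)] wall [(np.float64(-0.1578), np.float64(-0.1481), 169), (np.float64(0.1505), np.float64(0.1582), 109)] part [-0.0205 -0.0138]
0.06 slots [(np.float64(0.0151), np.float64(0.0159), 73), (np.float64(0.0622), np.float64(0.0679), 53), (np.float64(0.1095), np.float64(0.1216), 42)] wall [(np.float64(-0.1578), np.float64(-0.148), 150)] part [-0.0201 -0.0139]
tcp [ 0.5285 -0.2024  0.2449] yaw 173.2 chest xy -0.0095 0.1158 q [ 0.9   0.55 -0.91  1.71  0.48  1.12  1.29]
```

Request:
apply_moves(linear=[[0.08,0.2,0],[0.16,0.4,0],[0.24,0.6,0],[0.32,0.8,0],[0.42,0.95,0]], delta_rot=[[0,0,0],[0,0,0],[0,0,0],[0,0,0],[0,0,0]])

```text
clock: 46.43
position: [0.4969, -0.1014, 0.2422]
tool_rot: [3.141, -0.0, 3.024]
force: [0.3, 1.1, 1.0]
grip_width: 0.0224
finger_force: 0.0
```

Request:
apply_moves(linear=[[0.08,0.2,0],[0.16,0.4,0],[0.24,0.6,0],[0.32,0.8,0],[0.42,0.95,0]], delta_rot=[[0,0,0],[0,0,0],[0,0,0],[0,0,0],[0,0,0]])

```text
clock: 46.85
position: [0.4664, -0.0022, 0.2422]
tool_rot: [3.141, -0.0, 3.024]
force: [-1.2, 0.5, 0.4]
grip_width: 0.0224
finger_force: 0.0
```

```bash
python3 - <<'E'
from h import *
im,d,K,T=grab('top','top3'); w=cloud(d,K,T); z=w[...,2]; H=hsv(im)
m=(H[...,1]>170)&((H[...,0]<5)|(H[...,0]>174))&(w[...,0]<.6)&(abs(w[...,1])<.2)&(z<.05)&(w[...,0]>.3); print('brush top',m.sum(),rect(w[m]))
im,d,K,T=grab('wrist','w8'); w=cloud(d,K,T); z=w[...,2]; H=hsv(im)
m=(H[...,1]>170)&((H[...,0]<5)|(H[...,0]>174))&(w[...,0]<.65)&(abs(w[...,1])<.2)&(z<.05)&(w[...,0]>.3); print('brush handle wrist',m.sum(),rect(w[m&(z>.010)]))
c=np.median(w[m],0)[:2]
m2=(z>.006)&(z<.05)&(np.hypot(*(w[...,:2]-c).transpose(2,0,1))<.11); print('brush all',rect(w[m2]))
print(monitor.observe()['position'],monitor.observe()['tool_rot'])
a=cv2.imread('pics/w7.png')[60:320,60:520]; b=cv2.imread('pics/w8.png'); cv2.imwrite('pics/c8.png',np.hstack([cv2.resize(a,(460,260)),cv2.resize(b,(340,260))]))
E
```

```text
brush top 2 (array([ 550.5, -163.1]), array([61.6,  0. ]), 172.9)
brush handle wrist 1118 (array([498.6, -75.1]), array([141. , 222.2]), 13.7)
brush all (array([459.6,  15.2]), array([ 26. , 129.6]), 63.3)
[ 0.46578912 -0.00136723  0.24245749] [-3.14159201e+00 -3.82185917e-04  3.02667640e+00]
```

View pics/c8.png

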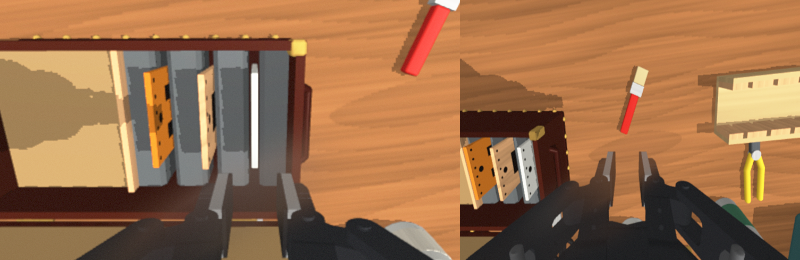

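Request:
apply_moves(linear=[[0,0,0],[0,0,0],[0,0,0],[0,0,0],[0,0,0]], delta_rot=[[0,0,0.05],[0,0,0.1],[0,0,0.15],[0,0,0.167],[0,0,0.167]], gripper=0.2)

```text
clock: 47.37
position: [0.4668, -0.0042, 0.2423]
tool_rot: [-3.141, -0.0, 2.671]
force: [0.1, 0.8, 0.0]
grip_width: 0.0514
finger_force: 0.0
```

Request:
apply_moves(linear=[[-0.07,0.12,0.15],[-0.07,0.12,0.3],[-0.07,0.12,0.5],[-0.07,0.12,0.7],[-0.07,0.12,0.9]], delta_rot=[[0,0,0],[0,0,0],[0,0,0],[0,0,0],[0,0,0]])

```text
clock: 47.78
position: [0.4785, 0.0035, 0.1513]
tool_rot: [3.142, -0.0, 2.675]
force: [1.8, -1.0, 0.2]
grip_width: 0.0513
finger_force: 0.0
```

Request:
apply_moves(linear=[[0,0,0.2],[0,0,0.4],[0,0,0.6],[0,0,0.8],[0,0,0.9]], delta_rot=[[0,0,0],[0,0,0],[0,0,0],[0,0,0],[0,0,0]])

```text
clock: 48.2
position: [0.4777, 0.0035, 0.0604]
tool_rot: [-3.141, -0.002, 2.675]
force: [-0.1, 0.8, -0.6]
grip_width: 0.0511
finger_force: 0.0
```

Request:
apply_moves(linear=[[0,0,0.1],[0,0,0.2],[0,0,0.3],[0,0,0.4],[0,0,0.4]], delta_rot=[[0,0,0],[0,0,0],[0,0,0],[0,0,0],[0,0,0]])

```text
clock: 48.62
position: [0.4781, 0.0038, 0.0211]
tool_rot: [-3.141, -0.001, 2.674]
force: [-0.3, -0.7, -0.4]
grip_width: 0.0515
finger_force: 0.0
```

```bash
python3 - <<'E'
from h import *
s=monitor.observe(); print(s['position'].round(4),s['tool_rot'].round(3),s['grip_width'],s['force'].round(1))
im,d,K,T=grab('wrist','w9'); w=cloud(d,K,T); z=w[...,2]
m2=(z>.006)&(z<.03)&(np.hypot(*(w[...,:2]-[.46,.015]).transpose(2,0,1))<.09); print('brush visible',rect(w[m2]))
E
```

```text
[0.4781 0.0038 0.0211] [-3.141e+00 -1.000e-03  2.674e+00] 0.05149149734215569 [-0.3 -0.7 -0.4]
brush visible (array([460.5,  16.5]), array([ 61.8, 128.7]), 47.3)
```

View pics/w9.png

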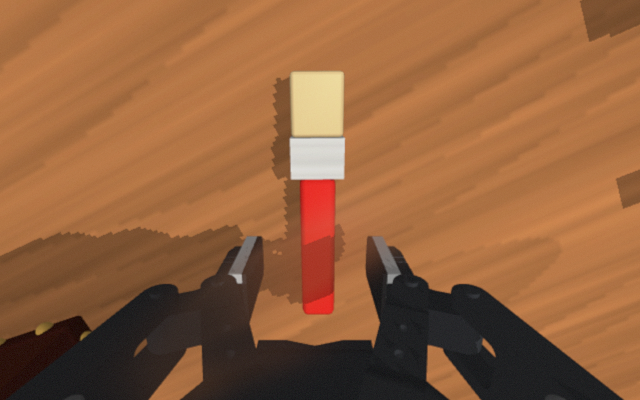

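Request:
apply_moves(linear=[[0,0.02,0.05],[0,0.02,0.1],[0,0.02,0.14],[0,0.02,0.17],[0,0.02,0.17]], delta_rot=[[0,0,0],[0,0,0],[0,0,0],[0,0,0],[0,0,0]])

```text
clock: 49.08
position: [0.4793, 0.0056, 0.005]
tool_rot: [-3.141, -0.001, 2.673]
force: [-0.6, 0.5, 0.2]
grip_width: 0.051
finger_force: 0.0
```

Request:
apply_moves(linear=[[0,0,0],[0,0,0],[0,0,0],[0,0,0],[0,0,0]], delta_rot=[[0,0,0],[0,0,0],[0,0,0],[0,0,0],[0,0,0]], gripper=-1, force=30)

```text
clock: 49.5
position: [0.4796, 0.0056, 0.0058]
tool_rot: [3.142, 0.0, 2.673]
force: [-0.6, -0.9, 6.0]
grip_width: 0.0173
finger_force: 29.8
```

Request:
apply_moves(linear=[[0,0,0],[0,0,0],[0,0,0],[0,0,0],[0,0,0]], delta_rot=[[0,0,0],[0,0,0],[0,0,0],[0,0,0],[0,0,0]])

```text
clock: 49.92
position: [0.4796, 0.0056, 0.0058]
tool_rot: [3.142, 0.0, 2.673]
force: [-2.2, -0.8, 6.2]
grip_width: 0.017
finger_force: 29.8
```

Request:
apply_moves(linear=[[0,0,-0.05],[0,0,-0.1],[0,0,-0.2],[0,0,-0.3],[0,0,-0.4]], delta_rot=[[0,0,0],[0,0,0],[0,0,0],[0,0,0],[0,0,0]])

```text
clock: 50.33
position: [0.4796, 0.0056, 0.0468]
tool_rot: [3.141, 0.0, 2.673]
force: [0.2, -0.6, 0.4]
grip_width: 0.0173
finger_force: 29.5
```

Request:
apply_moves(linear=[[0,0,-0.2],[0,0,-0.4],[0,0,-0.6],[0,0,-0.8],[0,0,-0.9]], delta_rot=[[0,0,0],[0,0,0],[0,0,0],[0,0,0],[0,0,0]])

```text
clock: 50.75
position: [0.4801, 0.0057, 0.1382]
tool_rot: [3.141, 0.002, 2.673]
force: [0.8, -0.0, -0.9]
grip_width: 0.017
finger_force: 29.5
```

Request:
apply_moves(linear=[[0,0,-0.2],[0,0,-0.4],[0,0,-0.6],[0,0,-0.8],[0,0,-0.8]], delta_rot=[[0,0,0],[0,0,0],[0,0,0],[0,0,0],[0,0,0]])

```text
clock: 51.17
position: [0.4807, 0.0059, 0.2188]
tool_rot: [3.14, 0.004, 2.673]
force: [0.6, -0.2, 0.1]
grip_width: 0.0174
finger_force: 29.5
```

Request:
apply_moves(linear=[[0,0,0],[0,0,0],[0,0,0],[0,0,0],[0,0,0]], delta_rot=[[0,0,-0.05],[0,0,-0.1],[0,0,-0.15],[0,0,-0.168],[0,0,-0.168]])

```text
clock: 51.58
position: [0.4792, 0.0055, 0.2152]
tool_rot: [3.141, -0.001, 3.027]
force: [-0.9, -0.2, -0.6]
grip_width: 0.0172
finger_force: 29.5
```

Request:
apply_moves(linear=[[-0.04,-0.16,0],[-0.08,-0.32,0],[-0.12,-0.48,0],[-0.17,-0.64,0],[-0.211,-0.803,0]], delta_rot=[[0,0,0],[0,0,0],[0,0,0],[0,0,0],[0,0,0]])

```text
clock: 52.0
position: [0.4911, -0.0774, 0.2154]
tool_rot: [-3.141, -0.0, 3.023]
force: [0.8, 0.4, -0.2]
grip_width: 0.0169
finger_force: 29.5
```

Request:
apply_moves(linear=[[-0.04,-0.16,0],[-0.08,-0.32,0],[-0.12,-0.48,0],[-0.17,-0.64,0],[-0.211,-0.803,0]], delta_rot=[[0,0,0],[0,0,0],[0,0,0],[0,0,0],[0,0,0]])

```text
clock: 52.42
position: [0.5027, -0.1596, 0.2154]
tool_rot: [-3.142, -0.0, 3.023]
force: [-0.1, -0.2, -0.5]
grip_width: 0.0169
finger_force: 29.5
```

Request:
apply_moves(linear=[[-0.04,-0.16,0],[-0.08,-0.32,0],[-0.12,-0.48,0],[-0.17,-0.64,0],[-0.211,-0.803,0]], delta_rot=[[0,0,0],[0,0,0],[0,0,0],[0,0,0],[0,0,0]])

```text
clock: 52.83
position: [0.5143, -0.2418, 0.2153]
tool_rot: [-3.142, -0.0, 3.023]
force: [-0.5, 0.2, 0.0]
grip_width: 0.0168
finger_force: 29.5
```

Request:
apply_moves(linear=[[-0.04,-0.16,0],[-0.08,-0.32,0],[-0.12,-0.48,0],[-0.17,-0.64,0],[-0.211,-0.803,0]], delta_rot=[[0,0,0],[0,0,0],[0,0,0],[0,0,0],[0,0,0]])

```text
clock: 53.25
position: [0.526, -0.3239, 0.2153]
tool_rot: [3.142, -0.0, 3.023]
force: [-0.3, 1.3, -0.9]
grip_width: 0.0171
finger_force: 29.5
```

Request:
apply_moves(linear=[[-0.04,-0.16,0],[-0.08,-0.32,0],[-0.12,-0.48,0],[-0.17,-0.64,0],[-0.211,-0.803,0]], delta_rot=[[0,0,0],[0,0,0],[0,0,0],[0,0,0],[0,0,0]])

```text
clock: 53.67
position: [0.5376, -0.4061, 0.2152]
tool_rot: [3.142, -0.0, 3.023]
force: [-1.1, 0.0, 0.1]
grip_width: 0.0169
finger_force: 29.5
```

```bash
python3 - <<'E'
from h import *
chest_scan('w10')
im,d,K,T=grab('wrist'); w=cloud(d,K,T); H=hsv(im)
m=(H[...,1]>190)&((H[...,0]<4)|(H[...,0]>176))&(w[...,2]>.17); print('red held',m.sum(),rect(w[m]),np.percentile(w[m][:,2],[5,50,95]))
E
```

```text
-0.06 slots [(np.float64(0.0199), np.float64(0.0286), 101), (np.float64(0.074), np.float64(0.0762), 96), (np.float64(0.1209), np.float64(0.1229), 74)] wall [(np.float64(-0.1575), np.float64(-0.1487), 242), (np.float64(0.1495), np.float64(0.1518), 19)] part [-0.0204 -0.0143]
-0.03 slots [(np.float64(0.0195), np.float64(0.0195), 1)] wall [(np.float64(-0.1578), np.float64(-0.1488), 215), (np.float64(0.1493), np.float64(0.157), 208)] part [-0.0204 -0.0144]
0 slots [] wall [(np.float64(-0.1576), np.float64(-0.149), 185), (np.float64(0.1488), np.float64(0.1594), 266)] part [-0.0206 -0.0146]
0.03 slots [(np.float64(0.0194), np.float64(0.0194), 1)] wall [(np.float64(-0.1577), np.float64(-0.1489), 169), (np.float64(0.1488), np.float64(0.1593), 238)] part [-0.0206 -0.0146]
0.06 slots [(np.float64(0.0269), np.float64(0.028), 88), (np.float64(0.0737), np.float64(0.0754), 71), (np.float64(0.1205), np.float64(0.1224), 54)] wall [(np.float64(-0.1578), np.float64(-0.1494), 152), (np.float64(0.1493), np.float64(0.1588), 207)] part [-0.0208 -0.0148]
tcp [ 0.5371 -0.4096  0.2148] yaw 173.05 chest xy 0.0221 -0.0892 q [ 1.05  0.74 -0.84  1.44  0.57  1.21  1.59]
red held 3246 (array([ 540.8, -409.6]), array([17.6, 79. ]), 83.5) [0.22359543 0.22483202 0.22586169]
```

View pics/w10.png

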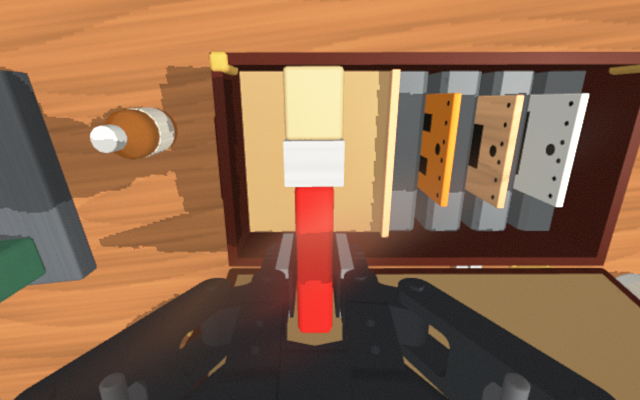

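Request:
apply_moves(linear=[[0,0.02,0.14],[0,0.02,0.28],[0,0.02,0.42],[0,0.02,0.56],[0,0.02,0.7]], delta_rot=[[0,0,0],[0,0,0],[0,0,0],[0,0,0],[0,0,0]])

```text
clock: 54.18
position: [0.5376, -0.4029, 0.1436]
tool_rot: [3.141, -0.001, 3.025]
force: [0.1, -0.5, -0.3]
grip_width: 0.0169
finger_force: 29.5
```

Request:
apply_moves(linear=[[0,0,0.1],[0,0,0.2],[0,0,0.3],[0,0,0.4],[0,0,0.5]], delta_rot=[[0,0,0],[0,0,0],[0,0,0],[0,0,0],[0,0,0]])

```text
clock: 54.6
position: [0.538, -0.4035, 0.0946]
tool_rot: [-3.142, 0.0, 3.025]
force: [-0.1, -0.2, 0.1]
grip_width: 0.0171
finger_force: 29.5
```

Request:
apply_moves(linear=[[0,0,0.04],[0,0,0.08],[0,0,0.12],[0,0,0.15],[0,0,0.15]], delta_rot=[[0,0,0],[0,0,0],[0,0,0],[0,0,0],[0,0,0]])

```text
clock: 55.02
position: [0.5378, -0.4034, 0.0801]
tool_rot: [3.142, -0.0, 3.025]
force: [-0.2, 0.2, -0.4]
grip_width: 0.0171
finger_force: 29.5
```

Request:
apply_moves(linear=[[0,0,0.01],[0,0,0.02],[0,0,0.025],[0,0,0.025],[0,0,0.025]], delta_rot=[[0,0,0],[0,0,0],[0,0,0],[0,0,0],[0,0,0]])

```text
clock: 55.43
position: [0.5379, -0.4035, 0.0781]
tool_rot: [-3.142, 0.0, 3.025]
force: [0.5, 0.0, -0.6]
grip_width: 0.0171
finger_force: 29.5
```

Request:
apply_moves(linear=[[0,0,0],[0,0,0],[0,0,0],[0,0,0],[0,0,0]], delta_rot=[[0,0,0],[0,0,0],[0,0,0],[0,0,0],[0,0,0]], gripper=0)

```text
clock: 55.85
position: [0.5379, -0.4034, 0.0781]
tool_rot: [-3.141, 0.0, 3.025]
force: [-0.3, 0.1, -0.3]
grip_width: 0.0428
finger_force: 0.0
```

Request:
apply_moves(linear=[[0,0,-0.15],[0,0,-0.3],[0,0,-0.5],[0,0,-0.7],[0,0,-0.8]], delta_rot=[[0,0,0],[0,0,0],[0,0,0],[0,0,0],[0,0,0]])

```text
clock: 56.27
position: [0.539, -0.4037, 0.1621]
tool_rot: [-3.14, 0.003, 3.025]
force: [0.5, -0.4, 0.3]
grip_width: 0.0426
finger_force: 0.0
```

Request:
apply_moves(linear=[[0,0,-0.2],[0,0,-0.4],[0,0,-0.6],[0,0,-0.8],[0,0,-0.9]], delta_rot=[[0,0,0],[0,0,0],[0,0,0],[0,0,0],[0,0,0]])

```text
clock: 56.68
position: [0.5385, -0.4035, 0.2513]
tool_rot: [-3.14, 0.003, 3.025]
force: [-0.1, -0.6, 0.5]
grip_width: 0.0428
finger_force: 0.0
```

```bash
python3 - <<'E'
from h import *
im,d,K,T=grab('wrist','w11'); w=cloud(d,K,T); H=hsv(im); z=w[...,2]
a=np.deg2rad(-6.7); ex=np.array([np.cos(a),np.sin(a)]); ey=np.array([-ex[1],ex[0]]); o=np.array([.5251,-.3185])+.001*ey; l=(w[...,:2]-o)@np.c_[ex,ey]
m=(abs(l[...,0])<.073)&(l[...,1]>-.146)&(l[...,1]<-.025)&(z>.079)&(z<.12)
print('tray obj',m.sum(),l[m].min(0),l[m].max(0),np.percentile(z[m],[5,50,95]))
for y in(.116,.068,.021):
    m=(abs(l[...,0])<.073)&(abs(l[...,1]-y)<.015)&(z>.1)&(z<.14); print(y,m.sum(),l[m].min(0) if m.any() else '',l[m].max(0)if m.any() else '',np.percentile(z[m],[5,50,95]) if m.any() else '')
s=monitor.observe(); print(s['position'].round(4),s['tool_rot'].round(3),s['force'].round(1),s['qpos'].round(2))
E
```

```text
tray obj 2760 [-0.07286923 -0.14598552] [ 0.06510477 -0.07111212] [0.08616232 0.08781356 0.08919224]
0.116 1704 [-0.05474393  0.11067838] [0.03458155 0.11905555] [0.10131097 0.11203603 0.11589193]
0.068 1455 [-0.05381868  0.06435891] [0.03573553 0.07137906] [0.10137715 0.11320626 0.11601952]
0.021 1202 [-0.05547213  0.01754443] [0.03423779 0.0243795 ] [0.10175635 0.11420726 0.11608709]
[ 0.5389 -0.4037  0.2521] [-3.14   0.004  3.025] [ 0.3 -0.1  2.8] [ 1.05  0.71 -0.86  1.41  0.54  1.27  1.61]
```

```bash
python3 - <<'E'
import cv2,numpy as np
a=cv2.imread('pics/top2.png')[85:345,60:580]; b=cv2.imread('pics/top1.png')[85:345,60:580]
cv2.imwrite('pics/c12.png',np.vstack([cv2.resize(a,(600,300)),cv2.resize(b,(600,300))]))
E
```

```text
(no output)
```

View pics/c12.png

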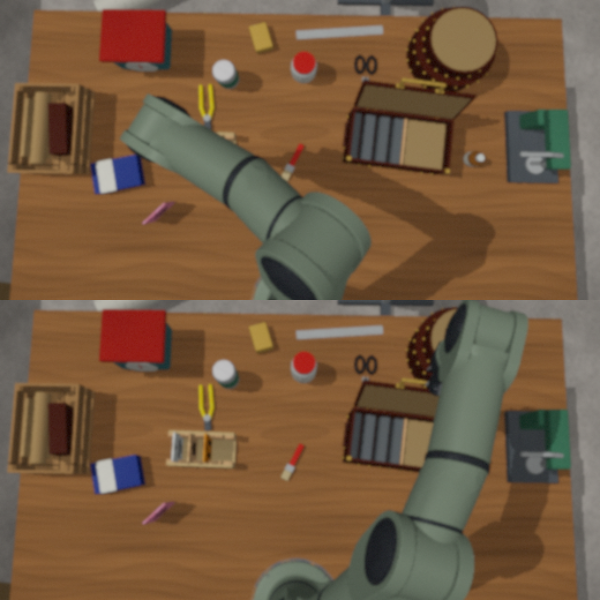

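Request:
apply_moves(linear=[[0,0,-0.15],[0,0,-0.3],[0,0,-0.45],[0,0,-0.6],[0,0,-0.6]], delta_rot=[[0,0,0],[0,0,0],[0,0,0],[0,0,0],[0,0,0]], gripper=-0.3)

```text
clock: 57.15
position: [0.5386, -0.4035, 0.3103]
tool_rot: [-3.14, 0.003, 3.025]
force: [0.0, -0.3, 0.6]
grip_width: 0.03
finger_force: 0.0
```

Request:
apply_moves(linear=[[0,0,-0.15],[0,0,-0.3],[0,0,-0.45],[0,0,-0.6],[0,0,-0.6]], delta_rot=[[0,0,0],[0,0,0],[0,0,0],[0,0,0],[0,0,0]])

```text
clock: 57.57
position: [0.5384, -0.4035, 0.3699]
tool_rot: [-3.141, 0.002, 3.025]
force: [0.3, 0.3, 0.2]
grip_width: 0.0295
finger_force: 0.0
```

Request:
apply_moves(linear=[[0,0,0],[0,0,0],[0,0,0],[0,0,0],[0,0,0]], delta_rot=[[0,0,0.05],[0,0,0.1],[0,0,0.15],[0,0,0.2],[0,0,0.25]])

```text
clock: 57.98
position: [0.5376, -0.4035, 0.3666]
tool_rot: [-3.141, -0.001, 2.496]
force: [0.2, 0.5, 0.4]
grip_width: 0.0299
finger_force: 0.0
```

Request:
apply_moves(linear=[[0,0,0],[0,0,0],[0,0,0],[0,0,0],[0,0,0]], delta_rot=[[0,0,0.05],[0,0,0.1],[0,0,0.15],[0,0,0.2],[0,0,0.25]])

```text
clock: 58.4
position: [0.5376, -0.4035, 0.3666]
tool_rot: [-3.141, -0.001, 1.973]
force: [-0.0, -0.2, 0.3]
grip_width: 0.0298
finger_force: 0.0
```

Request:
apply_moves(linear=[[0,0,0],[0,0,0],[0,0,0],[0,0,0],[0,0,0]], delta_rot=[[0,0,0.05],[0,0,0.1],[0,0,0.15],[0,0,0.2],[0,0,0.25]])

```text
clock: 58.82
position: [0.5375, -0.4034, 0.3665]
tool_rot: [-3.14, -0.0, 1.449]
force: [-0.4, -0.5, 0.3]
grip_width: 0.0299
finger_force: 0.0
```

Request:
apply_moves(linear=[[0.1,0.15,0],[0.2,0.3,0],[0.3,0.4,0],[0.4,0.5,0],[0.4,0.56,0]], delta_rot=[[0,0,0],[0,0,0],[0,0,0],[0,0,0],[0,0,0]])

```text
clock: 59.23
position: [0.5996, -0.3676, 0.3674]
tool_rot: [-3.141, -0.001, 1.457]
force: [0.1, 0.3, -0.3]
grip_width: 0.0297
finger_force: 0.0
```

Request:
apply_moves(linear=[[0.1,0.15,0],[0.2,0.3,0],[0.3,0.4,0],[0.4,0.5,0],[0.4,0.56,0]], delta_rot=[[0,0,0],[0,0,0],[0,0,0],[0,0,0],[0,0,0]])

```text
clock: 59.65
position: [0.6599, -0.3346, 0.3678]
tool_rot: [-3.142, -0.001, 1.457]
force: [-1.3, 0.4, 0.9]
grip_width: 0.0297
finger_force: 0.0
```

```bash
python3 - <<'E'
from h import *
s=monitor.observe(); print(s['position'].round(4),s['tool_rot'].round(3),s['grip_width'],todelta([.660,-.336,.306],[np.pi,0,1.4535]))
im,d,K,T=grab('wrist','w12'); w=cloud(d,K,T); z=w[...,2]
a=np.deg2rad(-6.7); ex=np.array([np.cos(a),np.sin(a)]); ey=np.array([-ex[1],ex[0]]); o=np.array([.5251,-.3185])+.001*ey; l=(w[...,:2]-o)@np.c_[ex,ey]
H=hsv(im); m=(z>.305)&(z<.335)&(abs(l[...,1])<.048)&(l[...,0]>.1)&(l[...,0]<.17); print('bar',m.sum(),np.percentile(l[m],[2,50,98],0),np.percentile(z[m],[5,50,95]), 'tcp loc',(s['position'][:2]-o)@np.c_[ex,ey])
E
```

```text
[ 0.6599 -0.3346  0.3678] [-3.142e+00 -1.000e-03  1.457e+00] 0.02972780989413578 (array([-0.015,  0.003,  0.618]), array([-6.17478707e-06, -5.04800162e-04,  1.64122991e-03]))
bar 2208 [[ 0.13133102 -0.04578806]
 [ 0.13598538  0.0046273 ]
 [ 0.14079222  0.04633849]] [0.32455636 0.32726426 0.32864762] tcp loc [ 0.13571315 -0.00122339]
```

View pics/w12.png

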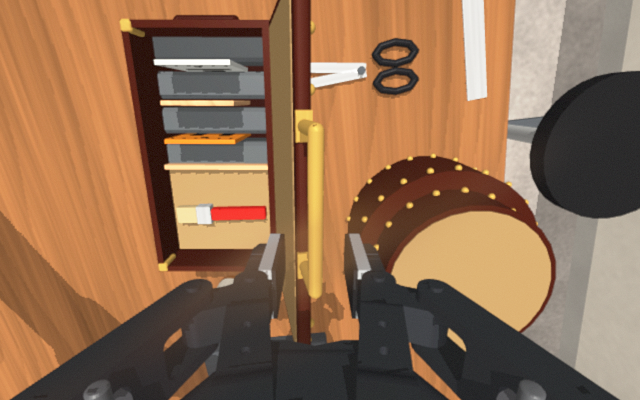

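Request:
apply_moves(linear=[[-0.01,0,0.15],[-0.01,0,0.3],[-0.01,0,0.45],[-0.01,0,0.6],[-0.01,0,0.62]], delta_rot=[[0,0,0],[0,0,0],[0,0,0],[0,0,0],[0,0,0]])

```text
clock: 60.12
position: [0.6569, -0.3388, 0.3034]
tool_rot: [-3.138, -0.0, 1.454]
force: [-0.1, -0.1, -0.4]
grip_width: 0.0302
finger_force: 0.0
```

Request:
apply_moves(linear=[[0,0,0],[0,0,0],[0,0,0],[0,0,0],[0,0,0]], delta_rot=[[0,0,0],[0,0,0],[0,0,0],[0,0,0],[0,0,0]], gripper=-1, force=25)

```text
clock: 60.53
position: [0.6584, -0.3386, 0.3067]
tool_rot: [3.141, 0.001, 1.454]
force: [-0.0, -3.9, 0.1]
grip_width: 0.0088
finger_force: 25.0
```

Request:
apply_moves(linear=[[0,-0.06,-0.011],[0,-0.12,-0.022],[0,-0.18,-0.033],[0,-0.24,-0.045],[0,-0.301,-0.056]], delta_rot=[[0,0,0],[0,0,0],[0,0,0],[0,0,0],[0,0,0]])

```text
clock: 60.95
position: [0.6284, -0.335, 0.3125]
tool_rot: [3.14, 0.001, 1.454]
force: [2.0, -4.8, 4.6]
grip_width: 0.0087
finger_force: 25.1
```

Request:
apply_moves(linear=[[0,-0.06,-0.002],[0,-0.12,-0.004],[0,-0.18,-0.006],[0,-0.24,-0.008],[0,-0.306,-0.01]], delta_rot=[[0,0,0],[0,0,0],[0,0,0],[0,0,0],[0,0,0]])

```text
clock: 61.37
position: [0.5977, -0.3313, 0.3131]
tool_rot: [3.141, 0.001, 1.454]
force: [1.1, -4.2, 0.2]
grip_width: 0.0088
finger_force: 24.9
```

Request:
apply_moves(linear=[[0,-0.06,0.007],[0,-0.12,0.014],[0,-0.18,0.021],[0,-0.24,0.029],[0,-0.304,0.036]], delta_rot=[[0,0,0],[0,0,0],[0,0,0],[0,0,0],[0,0,0]])

```text
clock: 61.78
position: [0.5672, -0.3275, 0.3088]
tool_rot: [-3.141, 0.0, 1.454]
force: [-0.2, -5.8, -0.4]
grip_width: 0.0088
finger_force: 25.3
```

Request:
apply_moves(linear=[[-0.01,-0.06,0.016],[-0.01,-0.12,0.032],[-0.01,-0.18,0.048],[-0.01,-0.24,0.064],[-0.01,-0.295,0.08]], delta_rot=[[0,0,0],[0,0,0],[0,0,0],[0,0,0],[0,0,0]])

```text
clock: 62.2
position: [0.5379, -0.3242, 0.3005]
tool_rot: [-3.141, -0.001, 1.455]
force: [2.5, 4.0, -4.5]
grip_width: 0.0087
finger_force: 24.6
```

Request:
apply_moves(linear=[[0,-0.056,0.025],[0,-0.112,0.05],[0,-0.168,0.074],[0,-0.224,0.1],[0,-0.28,0.124]], delta_rot=[[0,0,0],[0,0,0],[0,0,0],[0,0,0],[0,0,0]])

```text
clock: 62.62
position: [0.5102, -0.3211, 0.288]
tool_rot: [-3.141, -0.001, 1.455]
force: [5.5, 4.4, -8.1]
grip_width: 0.0088
finger_force: 24.2
```

Request:
apply_moves(linear=[[0,-0.052,0.033],[0,-0.103,0.066],[0,-0.155,0.1],[0,-0.206,0.132],[0,-0.258,0.164]], delta_rot=[[0,0,0],[0,0,0],[0,0,0],[0,0,0],[0,0,0]])

```text
clock: 63.03
position: [0.4847, -0.3183, 0.2717]
tool_rot: [3.141, -0.001, 1.455]
force: [6.3, 2.2, -8.1]
grip_width: 0.0088
finger_force: 24.4
```

Request:
apply_moves(linear=[[0,-0.046,0.04],[0,-0.092,0.08],[0,-0.139,0.121],[0,-0.185,0.161],[0,-0.231,0.201]], delta_rot=[[0,0,0],[0,0,0],[0,0,0],[0,0,0],[0,0,0]])

```text
clock: 63.45
position: [0.4619, -0.3157, 0.2516]
tool_rot: [3.141, -0.0, 1.455]
force: [9.8, 2.3, -9.4]
grip_width: 0.0086
finger_force: 24.2
```

Request:
apply_moves(linear=[[0,-0.025,0.06],[0,-0.064,0.107],[0,-0.104,0.153],[0,-0.143,0.2],[0,-0.183,0.247]], delta_rot=[[0,0,0],[0,0,0],[0,0,0],[0,0,0],[0,0,0]])

```text
clock: 63.87
position: [0.4424, -0.3136, 0.2269]
tool_rot: [-3.14, -0.0, 1.454]
force: [-0.5, 6.0, -0.6]
grip_width: 0.0091
finger_force: 25.6
```

Request:
apply_moves(linear=[[0,-0.032,0.052],[0,-0.064,0.104],[0,-0.097,0.156],[0,-0.129,0.208],[0,-0.161,0.26]], delta_rot=[[0,0,0],[0,0,0],[0,0,0],[0,0,0],[0,0,0]])

```text
clock: 64.28
position: [0.4271, -0.3118, 0.2009]
tool_rot: [-3.141, -0.0, 1.454]
force: [4.1, 4.6, -1.7]
grip_width: 0.0085
finger_force: 25.6
```

Request:
apply_moves(linear=[[0,-0.024,0.056],[0,-0.048,0.112],[0,-0.072,0.169],[0,-0.096,0.225],[0,-0.12,0.281]], delta_rot=[[0,0,0],[0,0,0],[0,0,0],[0,0,0],[0,0,0]])

```text
clock: 64.7
position: [0.4156, -0.3106, 0.1728]
tool_rot: [3.142, 0.0, 1.454]
force: [2.7, 4.6, -0.7]
grip_width: 0.009
finger_force: 25.7
```

Request:
apply_moves(linear=[[0,-0.015,0.059],[0,-0.031,0.118],[0,-0.046,0.178],[0,-0.062,0.237],[0,-0.077,0.296]], delta_rot=[[0,0,0],[0,0,0],[0,0,0],[0,0,0],[0,0,0]])

```text
clock: 65.12
position: [0.4083, -0.3098, 0.1432]
tool_rot: [3.141, 0.0, 1.454]
force: [0.7, 2.6, -1.3]
grip_width: 0.0088
finger_force: 25.9
```

Request:
apply_moves(linear=[[0,-0.006,0.05],[0,-0.012,0.1],[0,-0.018,0.15],[0,-0.022,0.2],[0,-0.026,0.24]], delta_rot=[[0,0,0],[0,0,0],[0,0,0],[0,0,0],[0,0,0]])

```text
clock: 65.53
position: [0.4057, -0.3095, 0.1192]
tool_rot: [3.141, 0.0, 1.454]
force: [-0.4, 0.8, -0.7]
grip_width: 0.0091
finger_force: 26.1
```

Request:
apply_moves(linear=[[0,-0.002,0.01],[0,-0.004,0.02],[0,-0.005,0.03],[0,-0.005,0.04],[0,-0.005,0.045]], delta_rot=[[0,0,0],[0,0,0],[0,0,0],[0,0,0],[0,0,0]])

```text
clock: 65.95
position: [0.4055, -0.3095, 0.1153]
tool_rot: [3.141, 0.0, 1.454]
force: [3.5, -0.7, -1.6]
grip_width: 0.0091
finger_force: 26.0
```

Request:
apply_moves(linear=[[0,0,0.01],[0,0,0.02],[0,0,0.03],[0,0,0.03],[0,0,0.03]], delta_rot=[[0,0,0],[0,0,0],[0,0,0],[0,0,0],[0,0,0]])

```text
clock: 66.37
position: [0.4055, -0.3097, 0.1134]
tool_rot: [3.141, 0.001, 1.454]
force: [-4.5, 3.0, 26.7]
grip_width: 0.0087
finger_force: 28.8
```

```bash
python3 - <<'E'
from h import *
im,d,K,T=grab('wrist'); w=cloud(d,K,T); z=w[...,2]
a=np.deg2rad(-6.7); ex=np.array([np.cos(a),np.sin(a)]); ey=np.array([-ex[1],ex[0]]); o=np.array([.5251,-.3185])+.001*ey; l=(w[...,:2]-o)@np.c_[ex,ey]
for x in(-.06,-.02,.02,.06):
    m=(abs(l[...,0]-x)<.005)&(abs(l[...,1])<.15)&(z>.1)&(z<.2); print(x,m.sum(),np.median(z[m]) if m.any() else '')
E
```

```text
-0.06 8371 0.13763501568539943
-0.02 8749 0.1375520836862751
0.02 2611 0.13749743496105418
0.06 0
```

Request:
apply_moves(linear=[[0,0,-0.02],[0,0,-0.025],[0,0,-0.025],[0,0,-0.025],[0,0,-0.025]], delta_rot=[[0,0,0],[0,0,0],[0,0,0],[0,0,0],[0,0,0]])

```text
clock: 66.83
position: [0.4055, -0.3096, 0.1146]
tool_rot: [3.141, 0.0, 1.454]
force: [4.5, -3.2, -2.5]
grip_width: 0.0091
finger_force: 26.4
```

Request:
apply_moves(linear=[[0,0,0],[0,0,0],[0,0,0],[0,0,0],[0,0,0]], delta_rot=[[0,0,0],[0,0,0],[0,0,0],[0,0,0],[0,0,0]], gripper=-0.3)

```text
clock: 67.25
position: [0.405, -0.3093, 0.1146]
tool_rot: [-3.141, -0.0, 1.454]
force: [0.1, -0.2, -0.4]
grip_width: 0.0301
finger_force: 0.0
```

Request:
apply_moves(linear=[[0,0,-0.1],[0,0,-0.25],[0,0,-0.4],[0,0,-0.6],[0,0,-0.8]], delta_rot=[[0,0,0],[0,0,0],[0,0,0],[0,0,0],[0,0,0]])

```text
clock: 67.67
position: [0.4051, -0.3091, 0.1961]
tool_rot: [-3.141, -0.0, 1.455]
force: [-0.2, -0.5, 0.1]
grip_width: 0.03
finger_force: 0.0
```

Request:
apply_moves(linear=[[0,0,-0.2],[0,0,-0.4],[0,0,-0.6],[0,0,-0.8],[0,0,-0.8]], delta_rot=[[0,0,0],[0,0,0],[0,0,0],[0,0,0],[0,0,0]])

```text
clock: 68.08
position: [0.4064, -0.3097, 0.2788]
tool_rot: [3.137, 0.002, 1.454]
force: [0.7, 0.3, 0.0]
grip_width: 0.0301
finger_force: 0.0
```

```bash
python3 - <<'E'
from h import *
im,d,K,T=grab('side','side2'); im2,d2,K2,T2=grab('top','top9')
cv2.imwrite('pics/c13.png',np.hstack([cv2.resize(im,(400,250)),cv2.resize(im2,(400,250))])[:,:,::-1])
im,d,K,T=grab('wrist'); w=cloud(d,K,T); z=w[...,2]
m=(z>.1)&(z<.2)&(w[...,0]>.46)&(w[...,0]<.58)&(abs(w[...,1]+.32)<.1); print(np.percentile(z[m],[5,50,95]),monitor.observe()['position'],monitor.observe()['force'])
E
```

```text
[0.13643822 0.13758724 0.13876103] [ 0.40497838 -0.30927581  0.2748193 ] [-0.19400736  0.67506762 -0.55285763]
```

View pics/c13.png

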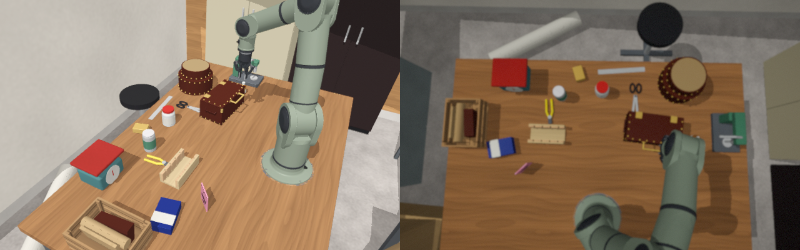

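The lid is shut at (225,100), the rack at (180,168) is empty, and the other things are where they were. The gripper is clear of everything, so I'm handing the job in.

```bash
python3 -c "
from workcell import workorder; print(workorder.job_done())"
```

```text
the job is handed in; nothing more can be done
None
```

I packed the chest and handed the job in at about 68 s: amber, ply and white templates each upright in its own slot, glue brush in the tray (no blue template or knife was on the bench), lid lowered shut, other things left where they were; no verdict came back.

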